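# Hold the angle gauge on a kerb stone at the set slope

### The arm

A 6-joint arm with a two-finger parallel gripper is mounted at the origin on the work surface. World frame = base frame: x ahead of the robot, y to its left, z up, the work surface at z = 0. Lengths are in m, angles in rad, forces in N, time in s.
With the tool pointing down it reaches from about 0.275 to 0.85 m from the base axis. Payload 5.2 kg.
Tool frame: the origin (TCP) lies at the very end of the fingers, on their centre line; the grasp point (between the pads) lies 19 mm behind it; z points along the fingers, y is the line along which they close (so a half turn about z gives the same grasp; the last joint's range is limited). The gripper opens to 85 mm and grips with 20 to 120 N. Pads are 22 mm wide; open, the fingers measure 114 mm over their backs; the gripper's body (76 mm by 85 mm) begins 54 mm behind the grasp point. The pads swing forward as they close: fully open they stand 13 mm farther back than shut.
Start: joints at [-1.422, 0.259, 1.535, -0, 1.348, -0.203], TCP at [0.19, -0.516, 0.231] pointing down, gripper open.
Joint ranges: [-3.14, 3.14], [-0.91, 2.08], [0.19, 2.58], [-1.22, 4.36], [0.22, 2.71], [-3.12, 3.12]. Speed limits (rad/s): [2.57, 2.57, 3.14, 3.14, 3.14, 3.14].

### API

Orientations are given as [roll, pitch, yaw] about the fixed x, y, z axes, in that order (R = Rz(yaw) Ry(pitch) Rx(roll)).
In Python, from station import manip gives the robot as it stands.
- The arm moves only by the tool send_rows, never from a script. Its argument "plan" is one flat list of numbers, 4 for each row, row after row: the shift along the tool's x, y, z each as a share of 0.025 m, from -1 to 1, then the turn about the tool's z as a share of 5 degrees, from -1 to 1. A call has 1 to 5 rows; each row shifts and turns the commanded pose from where the row before left it, along the tool's axes as they then stand; what a row does not reach is not made up. A row lasts 1/10 s, in which the tool goes at most 50 mm and 8.59 degrees, less where a joint would pass 70% of its speed; a pose out of reach is approached as far as the arm can. A call with a number of a shift or a turn outside -1 to 1 is refused whole. A call with a gripper value outside its range is refused whole. "gripper" is the opening, from 0 (shut) to 1 (fully open), set as the call begins (left out, the last holds). The fingers move at their own pace and stop on an object; "force" is the grip in N (left out, the last holds). Time passes only in rows, so rows that do not move let the fingers close. It gives the time, the measured TCP pose, the force, the opening and the grip force at its end, in the units of the state.
- manip.observe(): the state, without advancing time (a new reading comes with each control period).
- manip.grab_frame(name): name is "scene" or "top" or "wrist"; returns a dict with "color" (400x640x3 uint8, blue, green, red), "fov_y" (degrees; the focal length in pixels is half the picture's height over the tangent of half this angle, whatever the lens; pixels are square), "cx", "cy" (the principal point, pixels), "R" (3x3) and "t" (3): a world point X has camera coordinates R X + t. Camera axes: x right, y down, z forward; pixel columns grow to the right and rows downward; lengths in m; the calibration is good to about 2 mm. A picture is of the moment at which its call begins. There is no depth.
- manip.hand_in(): hands the job in; it is judged then, once.
The state is a dict: "t": time; "joint_pos": joint angles; "dq": joint speeds; "joint_torque": joint torques, N m; "tcp_pos": TCP position; "ee_rot": TCP orientation; "ft_force": force on the tool from outside, world axes, zero at the start; "ft_torque": the same for the moment, N m; "width": finger opening in m; "grip_force": force on a finger pad.
Only numpy, scipy, OpenCV 4.12 (cv2) and the standard library are available. Lean on these libraries where they do the work, as an engineer would, in place of code of your own. Each camera call takes 0.05 s, during which the arm holds its last target. There are 200 camera calls.

### The job

With the scraper block in the gripper, wipe the loose mortar chips off the top of the kerb stone, keeping the fingers off the chips, and stand the scraper back on the bench. Then take the angle gauge, rest the middle of its base bar across the crown of the stone, and rock it until the swinging pointer settles on the mark set on its bezel. Finish while still holding it there, still and resting lightly on the stone alone, so that I can set my bevel to it; leave the other tools where they lie.

Things in the scene. Friction and masses are not known exactly. Their poses are not given: they have to be found in the camera images.
- stone: Rough grey kerb stone fixed on the bench, 200 long (x) x 110 wide (y) x 60 high mm. Origin: centre of its underside; x along its crown. Hewn, uneven top, same section all along: z 60 mm from y = -16 to +14, falling to z 56 at y = +38 and z 55.5 at y = -36, then to z 47 at y = +55 and z 46 at y = -55, the upright sides.
- chip0: Loose mortar chip, pale grey, about 26 x 18 x 15 mm, 14 g, lying on the flat strip along the crown of the stone at the start. Origin: centre of its underside.
- chip1: Loose mortar chip, pale grey, about 23 x 20 x 13 mm, 14 g, lying on the flat strip along the crown of the stone at the start. Origin: centre of its underside.
- chip2: Loose mortar chip, pale grey, about 27 x 17 x 14 mm, 14 g, lying on the flat strip along the crown of the stone at the start. Origin: centre of its underside.
- chip3: Loose mortar chip, pale grey, about 22 x 19 x 16 mm, 14 g, lying on the flat strip along the crown of the stone at the start. Origin: centre of its underside.
- scraper: Scraper block standing on the bench: hardwood block 30 thick (x) x 104 long (y), on a steel sole 36 (x) x 112 (y) x 6 mm; 66 mm high in all, 0.28 kg (varies). Origin: centre of the sole's underside; z up. Grip it across its 30 mm thickness (along x) and push it along its x, either way.
- gauge: Angle gauge standing upright on the bench: aluminium base bar 34 (x) x 160 (y) x 14 mm; round black dial housing 22 thick (x), 100 across, hub 62 above the underside; on top a black ribbed grip 22 (x) x 46 (y), from 110 to 148 mm up. White dial on its +x face, marks every 10 degrees. 0.36 kg (varies). Origin: centre of the bar's underside, z up.
- gauge_foot (a point): Middle of the underside of the gauge's base bar (the same point as the gauge's origin), axes as the gauge.
- gauge_grip (a point): Middle of the gauge's ribbed grip, 134 mm above the underside of the bar; grip it across x (22 mm).
- gauge_pointer (a joint): Swinging pointer, a pendulum on the hub: brass bob below, black needle 30 mm long above. It seeks the vertical and swings for about 1 s after a move. Value: its turn about the gauge's +x axis from the gauge's own z (rad): 0 with the gauge upright; a gauge tilted by t about its own +x reads -t.
- gauge_mark (a joint): Set mark: dark wedge-shaped tab on the aluminium bezel ring round the dial, pointing at the hub. Set beforehand to 6 to 26 degrees, stiff, not to be turned. Value: turn about the gauge's +x from its own z (rad), as for the pointer; equal values = pointer on mark. Positive: the tab leans to the gauge's -y, so tilt the gauge by that angle about its own -x.
- pointer_tip (a point): Tip of the swinging needle, 30 mm from the hub; its z axis points from hub to tip.
- mark_tab (a point): Inner tip of the mark's tab, 31 mm from the hub; its z axis points from hub to tab.
- hammer: Mason's hammer 270 mm long lying on the bench; leave it.
- brush: Hand brush 210 mm long; leave it.
- chisel: Cold chisel 240 mm long; leave it.
- bevel: Sliding bevel, wooden stock 130 mm with a steel blade; leave it.
- pencil: Flat carpenter's pencil 190 mm; leave it.
Mind the look-alikes: they are no part of the job. What is shaped like the gauge but purple or red is not meant.

How it is judged:
On the way, in this order (a step that is already met when the one before it is completed fails the run):
1. all four chips are off the stone, with the scraper block in the gripper (height (world z) of each of chip0, chip1, chip2, chip3 below 0.035 m and contact force between the fingers and scraper above 1 N), for 0.2 s.
2. the scraper stands on the bench, let go (height (world z) of scraper below 0.012 m and angle between scraper's own z axis and vertical below 0.15 rad and contact force between the fingers and scraper below 0.1 N), for 0.2 s.
At the end, for the whole second after the job is handed in: Gauge held still in the gripper, bar across the crown (within 0.3 rad, middle within 45 mm of the crown line, 100 mm of mid-length), pressing the stone with 0.3 to 25 N, nothing else under it; pointer at rest within 0.05 rad of the mark; chips off the stone; scraper upright on the bench, let go (all of step 2 and contact force between the fingers and gauge above 2 N and contact force between gauge and stone between 0.3 and 25 N and contact force between gauge and scraper below 0.1 N and height (world z) of gauge_foot above 0.048 m and x of gauge_foot in the frame of stone between -0.1 and 0.1 m and y of gauge_foot in the frame of stone between -0.045 and 0.045 m and angle between the x axis of gauge and the x axis of stone, either way round below 0.3 rad and angle between the z axis of pointer_tip and the z axis of mark_tab, either way round below 0.05 rad and velocity of joint gauge_pointer between -0.15 and 0.15 rad/s and linear speed of gauge below 0.02 m/s and height (world z) of each of chip0, chip1, chip2, chip3 below 0.035 m and linear speed of scraper below 0.03 m/s); the arm keeps its last pose, push and grip.
It fails at once if the fingers push a chip (contact force between the fingers and chip0 above 1 N or contact force between the fingers and chip1 above 1 N or contact force between the fingers and chip2 above 1 N or contact force between the fingers and chip3 above 1 N).
It fails at once if the gauge is knocked or pressed hard on the stone (over 60 N) (contact force between gauge and stone above 60 N).
It fails at once if another tool is shifted by more than 40 mm (distance of any of hammer, brush, chisel, bevel, pencil from where it was at the start of the episode above 0.04 m).
It also fails if it takes over 67 s, if anything falls off the work surface, if the arm or the gripper's body presses on something with over 40 N, if the wrist force passes 120 N, or if a joint passes its speed limit or range.

## Working session

There is one attempt and no reset: what is moved stays moved. The work goes in short steps, Python scripts to look and compute and a tool call to move; the robot and the scene stay as the last step left them, time stands still between calls to the robot, and variables do not carry over. Pictures are saved under pics/ and viewed, at most 10 in all, crops included, and the job is handed in when it is done.

Besides the shell and the picture viewer there is one more tool, called after "Call:" as a command line: name --argument value ..., lists and objects as JSON in quotes. send_rows: Moves the arm, as the interface text tells. Shift numbers are shares of 0.025 m and turn numbers shares of 5 degrees, none past 1 either way. Its arguments: {"type":"object","properties":{"plan":{"type":"array"},"gripper":{"type":"number"},"force":{"type":"number"}},"required":["plan"]}

```bash
ls; mkdir -p pics; cat > h.py <<'E'
import numpy as np, cv2
from station import manip
from scipy.spatial.transform import Rotation as Ro
def grab(n):
    f=manip.grab_frame(n); f['R']=np.array(f['R']);f['t']=np.array(f['t']); f['f']=200/np.tan(np.radians(f['fov_y'])/2); return f
def ray(f,u,v):
    d=f['R'].T@np.array([(u-f['cx'])/f['f'],(v-f['cy'])/f['f'],1]); return -f['R'].T@f['t'],d
def onz(f,u,v,z):
    c,d=ray(f,u,v); return c+d*(z-c[2])/d[2]
def tri(fs,ps):
    A=np.zeros((3,3));b=np.zeros(3);L=[]
    for f,p in zip(fs,ps):
        c,d=ray(f,*p);d=d/np.linalg.norm(d);P=np.eye(3)-np.outer(d,d);A+=P;b+=P@c;L.append((c,P))
    x=np.linalg.solve(A,b); return x,[np.linalg.norm(P@(x-c)) for c,P in L]
def proj(f,X):
    c=f['R']@np.asarray(X)+f['t']; return f['cx']+f['f']*c[0]/c[2], f['cy']+f['f']*c[1]/c[2]
E
python3 - <<'E'
from h import *
import pickle
F={n:grab(n) for n in('scene','top')}
pickle.dump(F,open('F0.pkl','wb'))
for n in F:
    cv2.imwrite(f'pics/{n}0.png',cv2.resize(F[n]['color'],(800,500))); print(n,F[n]['fov_y'],F[n]['cx'],F[n]['cy'],-F[n]['R'].T@F[n]['t'],F[n]['R'].round(2).tolist())
print(manip.observe())
E
```

```text
pics
scene 43.724973156583744 321.64749216487616 196.64065946213483 [ 1.22314645 -0.81224815  0.98063422] [[0.75, 0.66, -0.02], [0.39, -0.46, -0.8], [-0.53, 0.59, -0.61]]
top 48.81420831312785 323.2662102350956 197.27395249919945 [0.290049   0.01486938 1.57266836] [[-0.02, -1.0, -0.0], [-0.99, 0.03, -0.13], [0.13, -0.0, -0.99]]
{'t': 0.1, 'joint_pos': array([-1.42180090e+00,  2.59283119e-01,  1.53597015e+00, -3.25187918e-05,
        1.34801275e+00, -2.02804230e-01]), 'dq': array([ 0.00062776, -0.00145772, -0.00198861, -0.00122552,  0.00229106,
       -0.00195776]), 'joint_torque': array([ 2.14012252e-03, -4.46969175e+01, -2.91250437e+01, -1.57758905e-04,
        6.32474184e-03,  2.31641224e-05]), 'tcp_pos': array([ 0.18945993, -0.51582878,  0.23055224]), 'ee_rot': array([-3.13994719e+00, -3.05991019e-04,  3.51806612e-01]), 'ft_force': array([-0.59091579, -0.26484969,  0.6099797 ]), 'ft_torque': array([ 0.05679167, -0.02018298, -0.04373508]), 'grip_force': 0.0, 'width': 0.08523898246517433}
```

View pics/scene0.png

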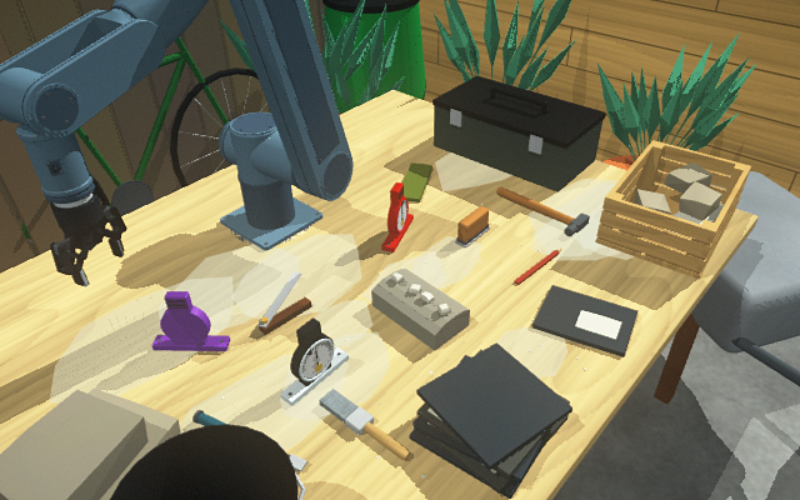

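View pics/top0.png

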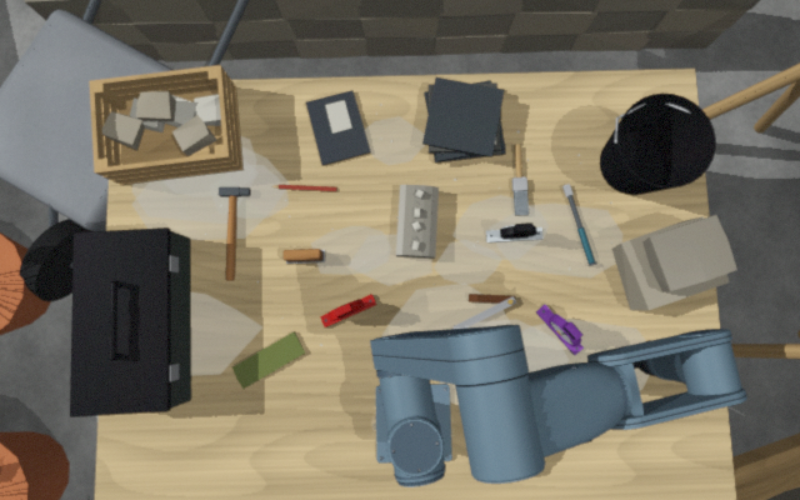

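The scene view shows the scraper (orange block) near (473,225), the stone with four chips near (420,303) and the black gauge with its white dial near (318,360). In the top view they are at (302,255), (417,220) and (515,232). The red and purple shapes are decoys.

```bash
python3 - <<'E'
from h import *
import pickle
F=pickle.load(open('F0.pkl','rb'))
t=F['top']['color'];s=F['scene']['color']
def crop(im,u0,v0,w,h,W,H): return cv2.resize(im[v0:v0+h,u0:u0+w],(W,H),interpolation=cv2.INTER_CUBIC)
M=np.zeros((600,800,3),np.uint8)
M[:300,:400]=crop(t,300,135,80,80*3//4,400,300)   # stone top  x5
M[:300,400:]=crop(t,210,175,80,60,400,300) # scraper
M[300:,:400]=crop(t,375,155,80,60,400,300)  # gauge top
M[300:,400:]=crop(s,215,245,80,60,400,300) # gauge scene
cv2.imwrite('pics/m1.png',M)
w=grab('wrist');pickle.dump(w,open('W0.pkl','wb'))
print(w['fov_y'],-w['R'].T@w['t'],w['R'].round(3).tolist(),manip.observe()['tcp_pos'])
# orange scraper masks
for n in F:
    hsv=cv2.cvtColor(F[n]['color'],cv2.COLOR_BGR2HSV)
    m=cv2.inRange(hsv,(5,140,90),(16,255,255))
    k,l,st,c=cv2.connectedComponentsWithStats(m)
    for i in range(1,k):
        if st[i,4]>60: print(n,st[i],c[i].round(1))
E
```

```text
63.65393520678843 [ 0.25553807 -0.49194992  0.37175974] [[0.345, -0.938, -0.0], [-0.902, -0.332, 0.277], [-0.26, -0.095, -0.961]] [ 0.18947448 -0.51592909  0.2306835 ]
scene [482 124  26  13 194] [496.3 129. ]
scene [305 151  14  49 121] [312.2 180.7]
scene [398 150  61  30 416] [427.  164.2]
scene [367 165  24  28 398] [378.4 178.4]
scene [412 201  35  27 186] [428.4 213.8]
top [181 160   7  64 184] [184.7 197.4]
top [   0  187   20   77 1091] [  7.4 224.9]
top [  0 354  23  46 784] [  9.2 381. ]
```

View pics/m1.png

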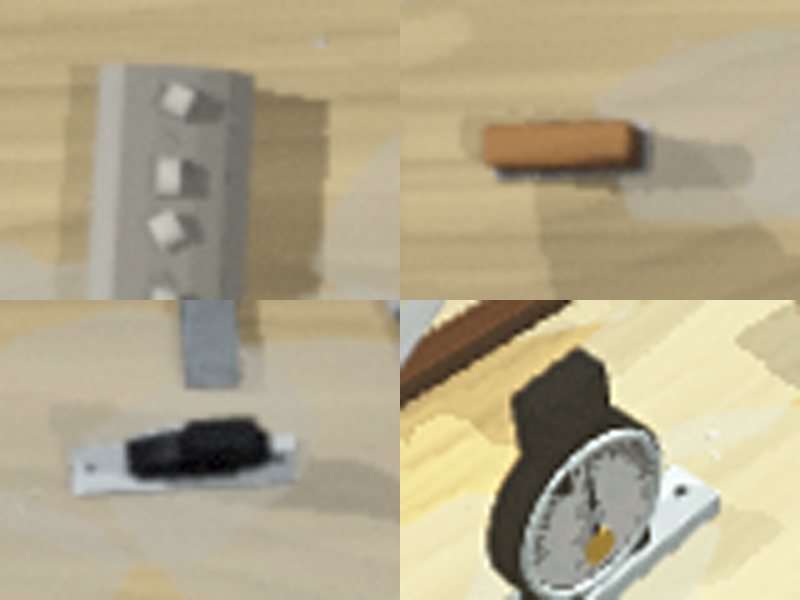

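Montage: top-left is the stone, yawed slightly, with its four chips. Top-right is the scraper with its block top near (560,145). Bottom-left is the gauge bar from above. Bottom-right is the dial, with the needle tip near (588,470) and the dark tab to its left near (567,487). That puts the tab on the gauge's -y side, so the mark is positive.

```bash
python3 - <<'E'
from h import *
import pickle
F=pickle.load(open('F0.pkl','rb'))
T=F['top'];S=F['scene']
hs=cv2.cvtColor(T['color'],cv2.COLOR_BGR2HSV); hS=cv2.cvtColor(S['color'],cv2.COLOR_BGR2HSV)
print('hsv blk',hs[203:205,240],'wood',hs[190,225],'stone',hs[175,322],'crown',hs[176,330],'bar',hs[192,395],'dark',hs[186,410],'wood2',hs[195,395-10])
def rect(m,box):
    z=np.zeros_like(m);u,v,w,h=box;z[v:v+h,u:u+w]=m[v:v+h,u:u+w]
    k,l,st,c=cv2.connectedComponentsWithStats(z);i=1+np.argmax(st[1:,4]);cn=cv2.findContours((l==i).astype(np.uint8),cv2.RETR_EXTERNAL,cv2.CHAIN_APPROX_NONE)[0][0]
    return cv2.minAreaRect(cn),c[i],st[i]
m=cv2.inRange(hs,(5,115,60),(17,255,255))
r,c,st=rect(m,(220,190,45,30));print('scraper top',r,c,st)
P=np.array([onz(T,*p,.066)[:2] for p in cv2.boxPoints(r)]);print(P.round(3),P.mean(0),np.linalg.norm(np.diff(P,axis=0),axis=1))
r,c,st=rect(cv2.inRange(hS,(5,115,60),(17,255,255)),(355,155,45,45));print('scene',r,c,st)
# stone & gauge bar
m=cv2.inRange(hs,(0,0,60),(30,62,170));r,c,st=rect(m,(305,140,50,75));print('stone',r,c,st)
P=np.array([onz(T,*p,.055)[:2] for p in cv2.boxPoints(r)]);print(P.round(3),P.mean(0),np.linalg.norm(np.diff(P,axis=0),axis=1))
m=cv2.inRange(hs,(0,0,0),(180,255,55));r,c,st=rect(m,(385,170,60,40));print('dark',r,c,st)
print(onz(T,*c,.12))
E
```

```text
hsv blk [[ 15 133 171]
 [ 16 134 169]] wood [ 21  76 192] stone [ 22  16 178] crown [ 23  21 144] bar [ 97  12 196] dark [135  35  44] wood2 [ 21  41 186]
scraper top ((242.0, 203.5), (9.0, 30.0), 90.0) [241.50769231 203.74615385] [227 199  31  10 260]
[[0.484 0.345]
 [0.481 0.242]
 [0.45  0.242]
 [0.453 0.345]] [0.46692349 0.29324508] [0.10340311 0.03116552 0.10313554]
scene ((378.6199951171875, 178.66000366210938), (15.800003051757812, 32.20000457763672), 53.130104064941406) [378.33802817 178.61737089] [367 165  24  28 426]
stone ((335.86065673828125, 177.57452392578125), (30.871335983276367, 59.97964096069336), 7.386042594909668) [335.98719677 177.76078167] [ 317  148   34   62 1484]
[[ 0.455  0.037]
 [ 0.665  0.005]
 [ 0.648 -0.103]
 [ 0.439 -0.069]] [ 0.55193179 -0.03264471] [0.21245049 0.10866918 0.21217519]
dark ((414.5, 184.0), (10.0, 27.0), 90.0) [415.04824561 184.77192982] [401 179  28  11 228]
[ 0.50885794 -0.29364207  0.12      ]
```

Call:
send_rows --plan '[0.3,0,0,1,0.3,0,0,1,0.3,0,0,1,0.3,0,0,1,0.96,-0.2,0,0]' --gripper 1

```text
t: 0.65
tcp_pos: [0.2417, -0.505, 0.231]
ee_rot: [-3.141, 0.001, -0.002]
ft_force: [1.1, 0.2, 0.6]
width: 0.0854
grip_force: 0.0
```

Call:
send_rows --plan '[0.96,-0.3,0.1,0,0.96,-0.3,0.1,0,0.96,-0.3,0.1,0,0.96,-0.3,0.1,0,0.96,-0.3,0.1,0]'

```text
t: 1.15
tcp_pos: [0.3634, -0.4663, 0.2183]
ee_rot: [-3.141, 0.0, 0.003]
ft_force: [-0.3, -0.5, 0.4]
width: 0.0854
grip_force: 0.0
```

Call:
send_rows --plan '[0.96,-0.3,0.1,0,0.96,-0.3,0.1,0,0.96,-0.3,0.1,0,0.96,-0.3,0.1,0,0.96,-0.3,0.1,0]'

```text
t: 1.65
tcp_pos: [0.4833, -0.4285, 0.2057]
ee_rot: [-3.141, 0.001, 0.003]
ft_force: [-0.5, -0.9, 0.4]
width: 0.0857
grip_force: 0.0
```

Call:
send_rows --plan '[0.96,-0.3,0.2,0,0.96,-0.3,0.2,0,0.96,-0.3,0.2,0,0.96,-0.3,0.2,0,0.96,-0.3,0.2,0]'

```text
t: 2.15
tcp_pos: [0.6031, -0.3906, 0.1805]
ee_rot: [-3.141, 0.001, 0.003]
ft_force: [0.2, 0.2, -0.2]
width: 0.0853
grip_force: 0.0
```

Call:
send_rows --plan '[0,0,0,0,0,0,0,0,0,0,0,0]'

```text
t: 2.45
tcp_pos: [0.6015, -0.3916, 0.1813]
ee_rot: [3.142, 0.001, 0.002]
ft_force: [0.1, 0.3, -0.5]
width: 0.0856
grip_force: 0.0
```

```bash
python3 - <<'E'
from h import *
import pickle
w=grab('wrist');pickle.dump(w,open('W1.pkl','wb'));print(manip.observe()['tcp_pos'],manip.observe()['ee_rot'],-w['R'].T@w['t'])
cv2.imwrite('pics/w1.png',w['color'])
E
```

```text
[ 0.60146051 -0.39182909  0.18155916] [3.14135280e+00 3.37539597e-04 1.83492824e-03] [ 0.67197522 -0.39148267  0.32238683]
```

View pics/w1.png

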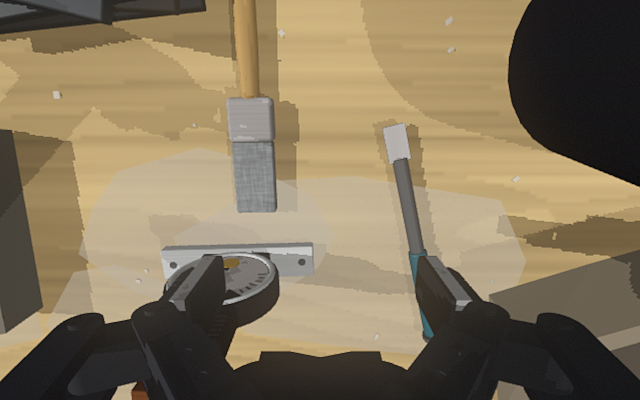

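The wrist view shows the bar's top edge at about (162–313, 250) and the dial near (235,280), but the left finger hides the tab. I'll shut the fingers, step aside and look again.

Call:
send_rows --plan '[0.8,0.8,0,0,0.8,0.8,0,0,0,0,0,0,0,0,0,0,0,0,0,0]' --gripper 0

```text
t: 3.0
tcp_pos: [0.6416, -0.431, 0.1816]
ee_rot: [-3.141, 0.0, 0.002]
ft_force: [-0.7, -0.0, 0.3]
width: 0.012
grip_force: 0.0
```

```bash
python3 - <<'E'
from h import *
import pickle
w=grab('wrist');pickle.dump(w,open('W2.pkl','wb'));print(manip.observe()['tcp_pos'],-w['R'].T@w['t'],manip.observe()['width'])
cv2.imwrite('pics/w2.png',cv2.resize(w['color'][220:370,80:280],(800,600),interpolation=cv2.INTER_CUBIC))
E
```

```text
[ 0.641699   -0.43081799  0.18183293] [ 0.71193456 -0.4309105   0.32275059] 0.0049737962117187215
```

View pics/w2.png

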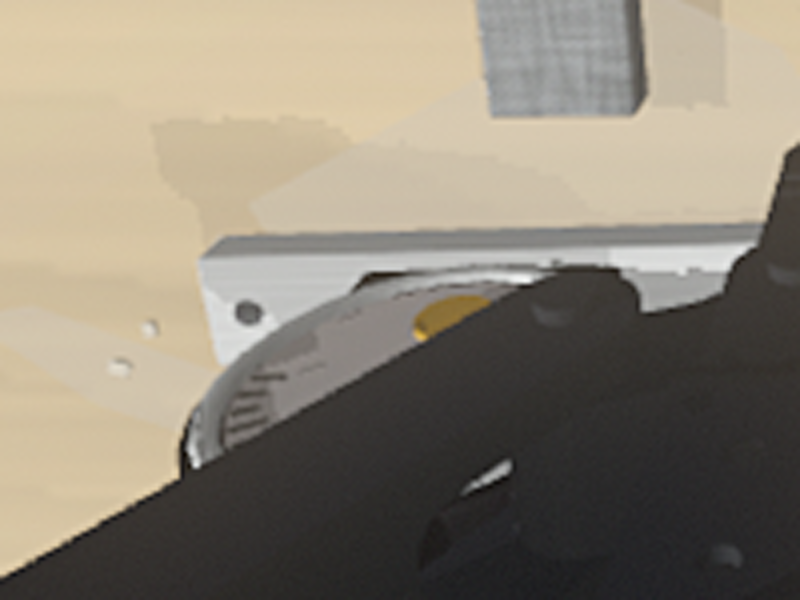

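The shut fingers still cover the tab. I'll view it from the gauge's other side, which is on the way to the scraper.

Call:
send_rows --plan '[-0.2,-1,0,0,-0.2,-1,0,0,-0.2,-1,0,0,-0.2,-1,0,0,-0.2,-1,0,0]' --gripper 1

```text
t: 3.55
tcp_pos: [0.6163, -0.3046, 0.1821]
ee_rot: [3.141, -0.001, 0.003]
ft_force: [-0.1, 0.2, 0.2]
width: 0.0766
grip_force: 0.0
```

Call:
send_rows --plan '[0,-1,0,0,0,-1,0,0,0,-1,0,0,0,-1,0,0,0,-1,0,0]'

```text
t: 4.05
tcp_pos: [0.616, -0.1797, 0.1822]
ee_rot: [3.141, -0.001, 0.003]
ft_force: [0.6, -0.1, 1.0]
width: 0.0852
grip_force: 0.0
```

Call:
send_rows --plan '[0,-1,0,0,0,-1,0,0,0,-1,0,0,0,-1,0,0,0,0,0,0]'

```text
t: 4.55
tcp_pos: [0.6156, -0.0776, 0.1822]
ee_rot: [-3.14, -0.0, 0.006]
ft_force: [1.0, -1.2, 0.8]
width: 0.0857
grip_force: 0.0
```

```bash
python3 - <<'E'
from h import *
import pickle
w=grab('wrist');pickle.dump(w,open('W3.pkl','wb'));print(manip.observe()['tcp_pos'],-w['R'].T@w['t'],manip.observe()['width'])
M=np.zeros((600,800,3),np.uint8)
M[:,:]=255
M[:250,:400]=cv2.resize(w['color'],(400,250))
M[250:,:]=cv2.resize(w['color'][230:335,480:640],(800,525),interpolation=cv2.INTER_CUBIC)[:350]
cv2.imwrite('pics/w3.png',M)
E
```

```text
[ 0.61588329 -0.07945448  0.18216503] [ 0.6858618  -0.07738297  0.32342055] 0.08534504075093852
```

View pics/w3.png

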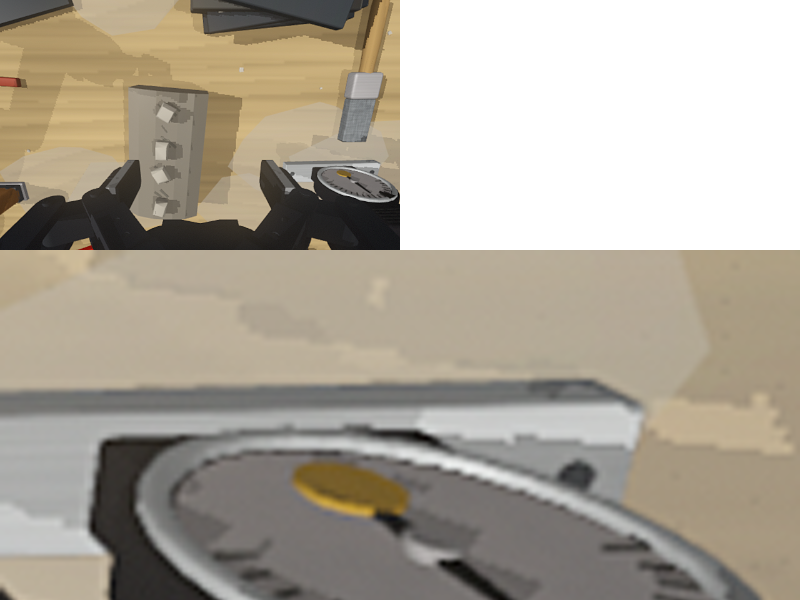

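The dial is clear at about (568,296) of the full frame, and the stone is visible too. My crop cut the tab off, so I'll re-crop the same frame.

```bash
python3 - <<'E'
from h import *
import pickle
w=pickle.load(open('W3.pkl','rb'))
cv2.imwrite('pics/w3b.png',cv2.resize(w['color'][250:340,500:640],(784,504),interpolation=cv2.INTER_CUBIC))
E
```

```text
(no output)
```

View pics/w3b.png

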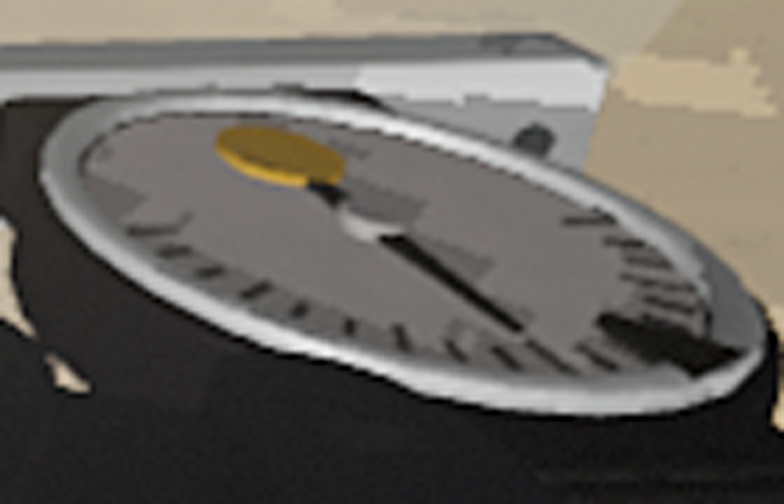

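Tab's inner tip is at crop (600,318), needle tip at (520,331), hub near (365,222), and the bar's front foot edge runs (0,50)–(545,37). Next: the gauge pose, the mark angle and the stone's geometry from these.

```bash
python3 - <<'E'
from h import *
import pickle
w=pickle.load(open('W3.pkl','rb'));w1=pickle.load(open('W1.pkl','rb'));F=pickle.load(open('F0.pkl','rb'))
q=lambda x,y:(500+(x+.5)/5.6-.5,250+(y+.5)/5.6-.5)
a=onz(w,*q(0,50),0);b=onz(w,*q(545,37),0);c=onz(w,*q(0,71),.014);d=onz(w,*q(605,65),.014)
print('front edge',a.round(4),b.round(4),c.round(4),d.round(4))
v=(a-b)[:2];yaw=-np.arctan2(v[0],v[1]);v2=(c-d)[:2];print('yaw deg',np.degrees(yaw),np.degrees(-np.arctan2(v2[0],v2[1])))
# W1 bar front corners via bright mask
hs=cv2.cvtColor(w1['color'],cv2.COLOR_BGR2HSV)
m=cv2.inRange(hs,(80,0,120),(130,60,255));ys,xs=np.nonzero(m[235:290,150:320]);print('w1 bar u',xs.min()+150,xs.max()+150)
for u in (175,300): print(u,[int(x) for x in hs[238:275,u,2]],[int(x) for x in hs[238:275,u,1]])
# dial plane
corner=(b+d)/2 if 0 else d
for yw in (yaw,0.5*(yaw-np.arctan2(v2[0],v2[1]))):
  ex=np.array([np.cos(yw),np.sin(yw),0]);ey=np.array([-np.sin(yw),np.cos(yw),0])
  bc=(b[:2]+d[:2])/2
  org=np.r_[bc,0]-ex*.017+ey*.08
  print('origin',org)
  for off in (.011,.013):
    for n,p in (('needle',(520,331)),('tab',(600,318)),('hub',(365,222)),('tabout',(745,355))):
      C,D=ray(w,*q(*p));s=((org+ex*off-C)@ex)/(D@ex);X=C+s*D-org
      y,z=X@ey,X[2]-.062;print(off,n,'y %.4f z %.4f r %.4f ang %.1f'%(y,z,np.hypot(y,z),np.degrees(np.arctan2(-y,z))))
E
```

```text
front edge [ 0.531  -0.2759  0.    ] [ 0.5345 -0.3822  0.    ] [ 0.5333 -0.268   0.014 ] [ 0.5353 -0.3817  0.014 ]
yaw deg 1.8803704148763827 1.0038737523324073
w1 bar u 161 311
175 [183, 184, 184, 184, 184, 183, 185, 171, 114, 120, 119, 129, 158, 177, 177, 176, 178, 175, 178, 180, 176, 177, 181, 178, 151, 95, 81, 88, 91, 99, 162, 206, 200, 172, 126, 112, 108] [45, 44, 44, 46, 53, 61, 66, 60, 4, 15, 13, 10, 6, 6, 4, 4, 4, 4, 4, 1, 3, 3, 3, 4, 5, 11, 16, 14, 6, 3, 0, 2, 3, 1, 8, 11, 12]
300 [189, 185, 189, 185, 159, 116, 123, 120, 145, 189, 201, 200, 200, 204, 203, 205, 191, 146, 153, 156, 141, 90, 80, 82, 83, 80, 85, 125, 156, 152, 152, 153, 151, 152, 150, 150, 150] [46, 44, 45, 43, 37, 2, 10, 13, 7, 4, 3, 3, 3, 4, 3, 2, 3, 7, 5, 7, 7, 20, 26, 25, 25, 26, 21, 6, 5, 5, 7, 7, 5, 5, 5, 5, 2]
origin [ 0.5152807  -0.30254287  0.        ]
0.011 needle y -0.0066 z 0.0244 r 0.0253 ang 15.2
0.011 tab y -0.0210 z 0.0216 r 0.0301 ang 44.2
0.011 hub y -0.0058 z -0.0065 r 0.0087 ang 138.2
0.011 tabout y -0.0339 z 0.0314 r 0.0462 ang 47.2
0.013 needle y -0.0039 z 0.0272 r 0.0275 ang 8.2
0.013 tab y -0.0181 z 0.0245 r 0.0305 ang 36.6
0.013 hub y -0.0031 z -0.0033 r 0.0045 ang 136.5
0.013 tabout y -0.0308 z 0.0342 r 0.0460 ang 42.1
origin [ 0.51588858 -0.30239515  0.        ]
0.011 needle y -0.0059 z 0.0252 r 0.0259 ang 13.2
0.011 tab y -0.0204 z 0.0223 r 0.0302 ang 42.5
0.011 hub y -0.0051 z -0.0056 r 0.0076 ang 137.6
0.011 tabout y -0.0334 z 0.0319 r 0.0462 ang 46.3
0.013 needle y -0.0032 z 0.0281 r 0.0282 ang 6.4
0.013 tab y -0.0175 z 0.0252 r 0.0306 ang 34.8
0.013 hub y -0.0024 z -0.0023 r 0.0033 ang 134.9
0.013 tabout y -0.0303 z 0.0347 r 0.0461 ang 41.1
```

```bash
python3 - <<'E'
from h import *
import pickle
w=pickle.load(open('W3.pkl','rb'));T=pickle.load(open('F0.pkl','rb'))['top']
def runs(f,rows,u0,u1,sth):
    hs=cv2.cvtColor(cv2.GaussianBlur(f['color'],(3,3),0),cv2.COLOR_BGR2HSV);out=[]
    for v in rows:
        s=hs[v,u0:u1,1].astype(int);g=np.nonzero(s<sth)[0]
        # longest run
        sp=np.split(g,np.nonzero(np.diff(g)>3)[0]+1);r=max(sp,key=len);out.append((v,r[0]+u0,r[-1]+u0))
    return np.array(out)
for n,f,rows,u0,u1,th in (('W3',w,range(155,250,8),180,400,48),('top',T,range(152,208,5),305,365,40)):
    r=runs(f,rows,u0,u1,th);print(n,r.tolist())
    for k,z in ((1,.047),(2,.046)):
        P=np.array([onz(f,u+(-.5 if k==1 else .5),v,z)[:2] for v,u in r[:,[0,k]]]);
        line=cv2.fitLine(P.astype(np.float32),cv2.DIST_HUBER,0,.001,.001).ravel();print(k,'yaw',np.degrees(np.arctan2(line[1],line[0])),'y at x=.55',line[3]+(.55-line[2])*line[1]/line[0])
# ends along mid column
hs=cv2.cvtColor(w['color'],cv2.COLOR_BGR2HSV)
for u in (225,240,310): print('W3',u,hs[125:165,u,1].tolist(),hs[125:165,u,2].tolist())
# chips bright
m=cv2.inRange(cv2.cvtColor(w['color'],cv2.COLOR_BGR2HSV),(0,0,185),(40,45,255))[:, :]
k,l,st,c=cv2.connectedComponentsWithStats(m)
for i in range(1,k):
    if st[i,4]>60 and 200<c[i][0]<330: print('chip',st[i],onz(w,*c[i],.072).round(3))
E
```

```text
W3 [[155, 206, 287], [163, 206, 330], [171, 206, 276], [179, 206, 329], [187, 207, 328], [195, 207, 328], [203, 207, 327], [211, 207, 326], [219, 207, 325], [227, 207, 324], [235, 207, 324], [243, 207, 323]]
1 yaw -4.4317727 y at x=.55 0.02788524
2 yaw -4.294552 y at x=.55 -0.080231905
top [[152, 320, 349], [157, 320, 349], [162, 319, 349], [167, 319, 348], [172, 319, 348], [177, 319, 348], [182, 318, 348], [187, 318, 347], [192, 316, 347], [197, 316, 347], [202, 316, 347], [207, 305, 310]]
1 yaw -6.417276 y at x=.55 0.031871054
2 yaw -4.60197 y at x=.55 -0.07678527
W3 225 [102, 99, 99, 98, 99, 101, 99, 100, 101, 101, 101, 75, 67, 64, 67, 68, 67, 47, 40, 42, 42, 42, 42, 42, 42, 42, 41, 40, 39, 39, 39, 42, 40, 39, 40, 40, 40, 40, 41, 40] [177, 177, 177, 177, 177, 177, 177, 179, 180, 186, 172, 99, 88, 91, 91, 86, 91, 125, 158, 153, 151, 153, 152, 151, 152, 151, 156, 167, 164, 165, 165, 165, 164, 164, 164, 164, 164, 164, 163, 164]
W3 240 [100, 99, 99, 98, 100, 100, 99, 99, 101, 101, 99, 102, 85, 60, 63, 64, 64, 74, 62, 47, 41, 42, 41, 43, 41, 40, 41, 43, 44, 40, 39, 39, 39, 41, 41, 41, 40, 38, 38, 41] [178, 177, 177, 177, 176, 179, 177, 177, 179, 182, 186, 173, 108, 85, 89, 91, 88, 83, 95, 130, 154, 150, 150, 149, 150, 148, 149, 149, 151, 159, 164, 162, 162, 163, 162, 161, 161, 160, 161, 162]
W3 310 [95, 96, 98, 96, 97, 98, 96, 96, 99, 103, 104, 102, 103, 104, 106, 103, 105, 103, 99, 55, 65, 64, 67, 76, 56, 42, 40, 41, 41, 41, 41, 42, 41, 42, 42, 41, 42, 43, 42, 42] [201, 202, 201, 200, 200, 200, 199, 199, 191, 171, 172, 172, 171, 172, 171, 171, 173, 169, 137, 83, 90, 92, 88, 84, 109, 147, 153, 151, 151, 148, 148, 147, 148, 146, 145, 143, 141, 142, 140, 140]
chip [251 170  26  26 379] [ 0.63  -0.033  0.072]
chip [249 228  18  28 395] [ 0.579 -0.025  0.072]
chip [242 272  25  22 326] [ 0.542 -0.021  0.072]
chip [245 326  19  21 240] [ 0.486 -0.018  0.072]
```

Call:
send_rows --plan '[-0.4,-1,-0.2,0,-0.4,-1,-0.2,0,-0.4,-1,-0.2,0,-0.4,-1,-0.2,0,-0.4,-1,-0.2,0]'

```text
t: 5.1
tcp_pos: [0.5656, 0.0434, 0.2069]
ee_rot: [3.141, -0.001, 0.002]
ft_force: [1.2, 0.2, -0.5]
width: 0.0854
grip_force: 0.0
```

Call:
send_rows --plan '[-0.4,-1,-0.2,0,-0.4,-1,-0.2,0,-0.4,-1,-0.2,0,-0.4,-1,-0.2,0,-0.4,-1,-0.2,0]'

```text
t: 5.6
tcp_pos: [0.5155, 0.1683, 0.232]
ee_rot: [3.141, -0.001, 0.002]
ft_force: [-0.5, 0.2, -0.6]
width: 0.0855
grip_force: 0.0
```

Call:
send_rows --plan '[-0.4,-1,0,0,-0.4,-1,0,0,-0.4,-1,0,0,-0.4,-1,0,0,-0.4,-0.9,0,0]'

```text
t: 6.1
tcp_pos: [0.4654, 0.2909, 0.2317]
ee_rot: [3.142, -0.001, 0.002]
ft_force: [-0.0, 1.3, 0.7]
width: 0.0855
grip_force: 0.0
```

Call:
send_rows --plan '[0,0,0,-1,0,0,0,-1,0,0,0,-1,0,0,0,-1,0,0,0,-1]'

```text
t: 6.6
tcp_pos: [0.4659, 0.2899, 0.2317]
ee_rot: [3.141, -0.001, 0.442]
ft_force: [-0.7, -1.4, 0.0]
width: 0.0853
grip_force: 0.0
```

Call:
send_rows --plan '[0,0,0,-1,0,0,0,-1,0,0,0,-1,0,0,0,-1,0,0,0,-1]'

```text
t: 7.1
tcp_pos: [0.4659, 0.2898, 0.2317]
ee_rot: [3.141, -0.0, 0.878]
ft_force: [-0.3, 0.6, 0.2]
width: 0.0856
grip_force: 0.0
```

Call:
send_rows --plan '[0,0,0,-1,0,0,0,-1,0,0,0,-1,0,0,0,-1,0,0,0,-1]'

```text
t: 7.6
tcp_pos: [0.4659, 0.2898, 0.2317]
ee_rot: [3.141, 0.0, 1.314]
ft_force: [0.6, 0.2, -0.3]
width: 0.0852
grip_force: 0.0
```

Call:
send_rows --plan '[0,0,0,-1,0,0,0,-1,0,0,0,-1,0,0,0,0,0,0,0,0]'

```text
t: 8.1
tcp_pos: [0.4658, 0.2902, 0.2316]
ee_rot: [3.141, 0.0, 1.57]
ft_force: [-0.1, -0.3, 0.5]
width: 0.0855
grip_force: 0.0
```

```bash
python3 - <<'E'
from h import *
import pickle
o=manip.observe();w=grab('wrist');pickle.dump(w,open('W4.pkl','wb'));print(o['tcp_pos'],o['ee_rot'],-w['R'].T@w['t'])
w3=pickle.load(open('W3.pkl','rb'))
for p in ((225,141.5),(240,143.5),(310,149.5)): print('far end',onz(w3,*p,.055 if p[0]!=240 else .058))
hs=cv2.cvtColor(w['color'],cv2.COLOR_BGR2HSV);m=cv2.inRange(hs,(4,115,60),(17,255,255))
k,l,st,c=cv2.connectedComponentsWithStats(m);i=1+np.argmax(st[1:,4])
cn=cv2.findContours((l==i).astype(np.uint8),cv2.RETR_EXTERNAL,cv2.CHAIN_APPROX_NONE)[0][0]
r=cv2.minAreaRect(cn);B=cv2.boxPoints(r);print(st[i],r)
P=np.array([onz(w,*p,.066) for p in B]);print(P.round(4),P.mean(0),np.linalg.norm(np.diff(P,axis=0),axis=1))
s=w['color'].copy();cv2.polylines(s,[B.astype(int)],True,(0,255,0),1)
cv2.imwrite('pics/w4.png',s)
E
```

```text
[0.46579779 0.29021526 0.23156285] [3.14099916e+00 9.34490800e-05 1.57040713e+00] [0.46599192 0.360256   0.37274632]
far end [6.60910960e-01 3.94889226e-04 5.50000000e-02]
far end [ 0.65966684 -0.01255792  0.058     ]
far end [ 0.65485846 -0.06941507  0.055     ]
[ 308  122   30  104 2994] ((322.4999694824219, 173.5), (102.99998474121094, 28.999996185302734), 90.0)
[[0.4549 0.3496 0.066 ]
 [0.4817 0.3496 0.066 ]
 [0.4832 0.2486 0.066 ]
 [0.4539 0.2486 0.066 ]] [0.46841973 0.29912104 0.066     ] [0.02678716 0.10102479 0.02931088]
```

View pics/w4.png

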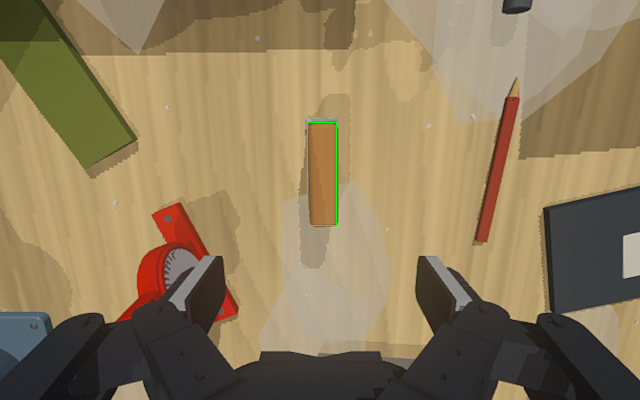

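Wrist view: the scraper's block top fills the green box (308–338, 122–226), square with the world axes. The red decoy is to its left, clear of the fingers. Triangulation check before descending.

```bash
python3 - <<'E'
from h import *
import pickle
w=pickle.load(open('W4.pkl','rb'));F=pickle.load(open('F0.pkl','rb'))
print(tri([w,F['top']],[(322.5,173.5),(242,203.7)]))
E
```

```text
(array([0.46865567, 0.29724034, 0.04447093]), [np.float64(7.465102990024497e-05), np.float64(7.465102990025769e-05)])
```

Call:
send_rows --plan '[0.2,0.1,1,0,0,0,1,0,0,0,1,0,0,0,1,0,0,0,1,0]' --gripper 1

```text
t: 8.65
tcp_pos: [0.4681, 0.2958, 0.1055]
ee_rot: [3.141, -0.0, 1.572]
ft_force: [1.1, -0.0, -0.2]
width: 0.0853
grip_force: 0.0
```

Triangulated height is 44 mm, weak because the top view's pixels are coarse. The block's measured size fits 66 mm to within a few mm, so I'll continue down and close.

Call:
send_rows --plan '[0,0,1,0,0,0,1,0,0,0,0.9,0,0,0,0,0]'

```text
t: 9.05
tcp_pos: [0.4658, 0.2948, 0.031]
ee_rot: [-3.136, 0.002, 1.572]
ft_force: [0.0, 0.2, -0.4]
width: 0.0853
grip_force: 0.0
```

Call:
send_rows --plan '[0,0,0,0,0,0,0,0,0,0,0,0,0,0,0,0,0,0,0,0]' --gripper 0 --force 60

```text
t: 9.55
tcp_pos: [0.4691, 0.2963, 0.0352]
ee_rot: [3.139, -0.001, 1.574]
ft_force: [0.3, -0.5, 6.6]
width: 0.0288
grip_force: 61.1
```

Call:
send_rows --plan '[0,0,-0.4,0,0,0,-0.8,0,0,0,-0.8,0,0,0,0,0]'

```text
t: 9.95
tcp_pos: [0.4695, 0.2966, 0.0864]
ee_rot: [3.137, -0.002, 1.574]
ft_force: [0.2, 0.7, -3.2]
width: 0.0293
grip_force: 60.1
```

Call:
send_rows --plan '[0,0,-1,0,0,0,-1,0,0,0,-1,0,-1,-0.1,0,0,-1,-0.1,0,0]'

```text
t: 10.45
tcp_pos: [0.4627, 0.2458, 0.1586]
ee_rot: [3.141, -0.0, 1.575]
ft_force: [-0.9, -0.4, -4.2]
width: 0.029
grip_force: 60.4
```

Call:
send_rows --plan '[-1,-0.1,0,0,-1,-0.1,0,0,-1,-0.1,0,0,-1,-0.1,0,0,-1,-0.1,0,0]'

```text
t: 10.95
tcp_pos: [0.4498, 0.1199, 0.1577]
ee_rot: [-3.14, -0.0, 1.574]
ft_force: [0.6, -0.4, -3.4]
width: 0.0291
grip_force: 60.4
```

Call:
send_rows --plan '[-1,-0.1,0,0,-1,-0.1,0,0,-1,-0.1,0,0,-1,-0.1,0,0,-1,-0.1,0,0]'

```text
t: 11.45
tcp_pos: [0.4377, -0.0049, 0.1578]
ee_rot: [-3.14, -0.0, 1.574]
ft_force: [-0.1, 0.3, -3.4]
width: 0.0292
grip_force: 60.4
```

Call:
send_rows --plan '[-0.6,0,0,0,0,0,0,0.9,0,0,0,0,0,0,0,0]'

```text
t: 11.85
tcp_pos: [0.4382, -0.0189, 0.1581]
ee_rot: [-3.14, -0.0, 1.497]
ft_force: [-1.1, 0.0, -2.8]
width: 0.029
grip_force: 60.3
```

```bash
python3 - <<'E'
from h import *
import pickle
o=manip.observe();w=grab('wrist');pickle.dump(w,open('W5.pkl','wb'));print(o['tcp_pos'],o['ee_rot'])
T=grab('top')
S=grab('scene')
M=np.zeros((600,800,3),np.uint8)
M[:,:480]=cv2.resize(w['color'][0:400,160:480],(480,600))
M[:300,480:]=cv2.resize(T['color'][130:230,290:390],(320,300),interpolation=cv2.INTER_CUBIC)[:, :320]
M[300:,480:]=cv2.resize(S['color'][190:290,280:387],(320,300),interpolation=cv2.INTER_CUBIC)
cv2.imwrite('pics/m5.png',M)
E
```

```text
[ 0.43822835 -0.01890754  0.15814073] [-3.14016203e+00 -4.23051737e-04  1.49673613e+00]
```

View pics/m5.png

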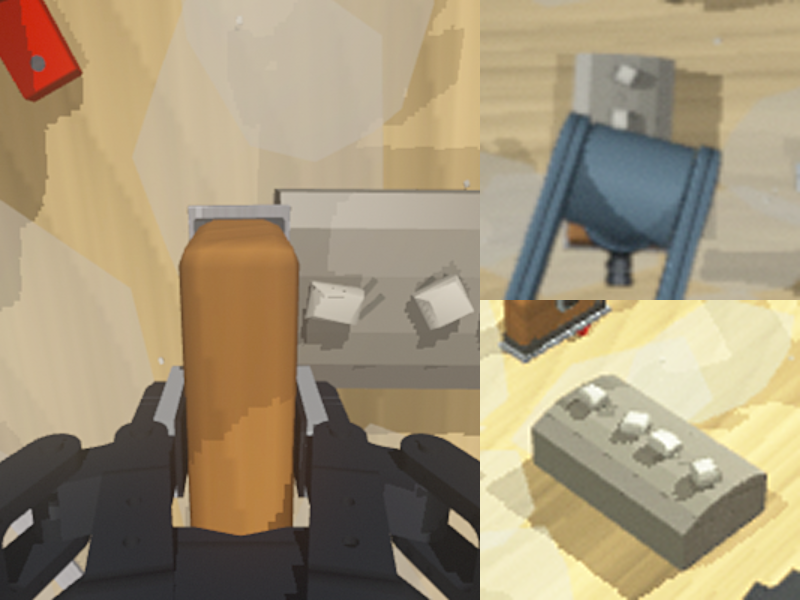

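The wrist half of the montage shows the scraper square to the stone, with its sole edge at (190–290, 208). The nearest chip's left edge is near (305,290).

```bash
python3 - <<'E'
from h import *
import pickle
w=pickle.load(open('W5.pkl','rb'))
q=lambda x,y:(160+x/1.5,y/1.5)
for p,z in (((305,320),.06),((306,285),.074),((276,190),.047)): print(p,onz(w,*q(*p),z))
for p in ((190,208),(291,208)): print('sole',onz(w,*q(*p),.124))
E
```

```text
(305, 320) [ 0.47145883 -0.02866886  0.06      ]
(306, 285) [ 0.47096002 -0.00642413  0.074     ]
(276, 190) [0.46076023 0.03752059 0.047     ]
sole [0.4246562  0.03758464 0.124     ]
sole [0.46061664 0.0349491  0.124     ]
```

Call:
send_rows --plan '[0,0,0.8,0,0,0,0.8,0,0,0,0.8,0,0,0,0,0,0,0.3,0,0]'

```text
t: 12.5
tcp_pos: [0.4455, -0.0192, 0.0988]
ee_rot: [-3.14, -0.0, 1.496]
ft_force: [1.1, -0.0, -2.5]
width: 0.029
grip_force: 60.1
```

Call:
send_rows --plan '[0,0.4,0,0,0,0.4,0,0,0,0.4,0,0,0,0.4,0,0,0,0.4,0,0]'

```text
t: 13.0
tcp_pos: [0.4972, -0.0236, 0.0989]
ee_rot: [3.141, 0.0, 1.495]
ft_force: [-1.0, -0.1, -3.2]
width: 0.0288
grip_force: 60.2
```

Call:
send_rows --plan '[0,0.4,0,0,0,0.4,0,0,0,0.4,0,0,0,0.4,0,0,0,0.4,0,0]'

```text
t: 13.5
tcp_pos: [0.5468, -0.0274, 0.0987]
ee_rot: [-3.141, -0.0, 1.495]
ft_force: [-0.2, 0.2, -3.0]
width: 0.0292
grip_force: 60.2
```

Call:
send_rows --plan '[0,0.4,0,0,0,0.4,0,0,0,0.4,0,0,0,0.4,0,0,0,0.4,0,0]'

```text
t: 14.0
tcp_pos: [0.5967, -0.0311, 0.0988]
ee_rot: [-3.142, -0.0, 1.495]
ft_force: [-0.7, 0.4, -2.9]
width: 0.0292
grip_force: 60.2
```

Call:
send_rows --plan '[0,0.4,0,0,0,0.4,0,0,0,0.4,0,0,0,0.4,0,0,0,0.4,0,0]'

```text
t: 14.5
tcp_pos: [0.6466, -0.0349, 0.0988]
ee_rot: [3.142, 0.0, 1.495]
ft_force: [0.4, 0.1, -3.1]
width: 0.0293
grip_force: 60.2
```

Call:
send_rows --plan '[0,0.4,0,0,0,0.4,0,0,0,0.4,0,0,0,0.4,0,0,0,0.4,0,0]'

```text
t: 15.0
tcp_pos: [0.6964, -0.0387, 0.0987]
ee_rot: [-3.142, -0.0, 1.495]
ft_force: [-0.2, -0.3, -3.4]
width: 0.0289
grip_force: 60.2
```

```bash
cat > chips.py <<'E'
from h import *
# list pale chips in the views, cast onto bench (z .014) and crown (z .074)
for n in ('top','scene','wrist'):
    f=grab(n);hs=cv2.cvtColor(f['color'],cv2.COLOR_BGR2HSV);m=cv2.inRange(hs,(0,0,185),(40,45,255))
    k,l,st,c=cv2.connectedComponentsWithStats(m)
    for i in range(1,k):
        if st[i,4]>12:
            a=onz(f,*c[i],.014);b=onz(f,*c[i],.074)
            if .4<a[0]<.85 and -.16<a[1]<.12: print(n,st[i,4],c[i].round(0),'bench',a[:2].round(3),'crown',b[:2].round(3))
o=manip.observe();print(o['t'],o['tcp_pos'],o['ee_rot'],o['ft_force'],o['grip_force'])
E
python3 chips.py
```

```text
top 26 [309. 101.] bench [0.846 0.057] crown [0.824 0.056]
top 18 [299. 103.] bench [0.838 0.094] crown [0.817 0.09 ]
top 24 [304. 111.] bench [0.809 0.077] crown [0.789 0.074]
top 20 [323. 123.] bench [0.762 0.008] crown [0.744 0.008]
scene 1261 [339. 225.] bench [0.503 0.057] crown [0.548 0.003]
scene 13 [281. 243.] bench [ 0.426 -0.11 ] crown [ 0.475 -0.154]
scene 25 [373. 273.] bench [ 0.698 -0.035] crown [ 0.731 -0.083]
wrist 2898 [21. 58.] bench [0.513 0.077] crown [0.563 0.065]
wrist 56 [32.  8.] bench [0.529 0.105] crown [0.575 0.085]
wrist 25 [45.  8.] bench [0.537 0.104] crown [0.581 0.085]
wrist 15 [24.  7.] bench [0.524 0.106] crown [0.572 0.086]
wrist 18 [41. 14.] bench [0.533 0.101] crown [0.578 0.083]
wrist 21 [36. 22.] bench [0.529 0.097] crown [0.575 0.08 ]
wrist 18 [43. 24.] bench [0.533 0.096] crown [0.578 0.079]
wrist 13 [38. 31.] bench [0.528 0.092] crown [0.575 0.076]
wrist 54 [482.  32.] bench [0.809 0.07 ] crown [0.78 0.06]
wrist 50 [467.  80.] bench [0.8   0.043] crown [0.774 0.039]
wrist 17 [148. 124.] bench [0.585 0.031] crown [0.616 0.031]
wrist 25 [125. 134.] bench [0.568 0.025] crown [0.604 0.027]
wrist 2287 [214. 149.] bench [0.627 0.01 ] crown [0.647 0.016]
wrist 81 [291. 141.] bench [0.681 0.012] crown [0.687 0.017]
wrist 181 [276. 202.] bench [ 0.666 -0.031] crown [ 0.676 -0.014]
wrist 255 [275. 230.] bench [ 0.663 -0.053] crown [ 0.673 -0.03 ]
15.15 [ 0.69608241 -0.03871616  0.09852849] [-3.14149300e+00  2.61703681e-06  1.49507617e+00] [-1.05044552  0.73132461 -3.25946009] 60.204023122787476
```

Call:
send_rows --plan '[0,0,-0.6,0,0,0,-1,0,0,0,-1,0,0.98,-0.77,0,0,0.98,-0.77,0,0]'

```text
t: 15.65
tcp_pos: [0.6612, 0.0128, 0.1665]
ee_rot: [3.138, 0.0, 1.493]
ft_force: [-0.6, 0.7, -4.9]
width: 0.0292
grip_force: 60.4
```

Call:
send_rows --plan '[0.98,-0.77,0,0,0.98,-0.77,0,0,0.98,-0.77,0,0,0.98,-0.77,0,0,0.98,-0.77,0,0]'

```text
t: 16.15
tcp_pos: [0.5732, 0.1435, 0.1654]
ee_rot: [3.14, -0.0, 1.495]
ft_force: [0.0, 0.9, -3.1]
width: 0.0289
grip_force: 60.4
```

Call:
send_rows --plan '[0.98,-0.77,0,0,0.98,-0.77,0,0,0.98,-0.77,0,0,0.98,-0.77,0,0,0.98,-0.77,0,0]'

```text
t: 16.65
tcp_pos: [0.4866, 0.2729, 0.1654]
ee_rot: [3.14, -0.001, 1.495]
ft_force: [0.4, 0.4, -2.5]
width: 0.029
grip_force: 60.4
```

Call:
send_rows --plan '[0.98,-0.77,0,0,0,0,0,-0.9,0,0,0,0,0,0,0,0]'

```text
t: 17.05
tcp_pos: [0.4704, 0.2977, 0.1649]
ee_rot: [3.14, -0.0, 1.572]
ft_force: [1.1, -0.1, -3.4]
width: 0.0291
grip_force: 60.4
```

```bash
python3 - <<'E'
from h import *
import pickle
o=manip.observe();print(o['tcp_pos'],o['ee_rot'],o['grip_force'])
F0=pickle.load(open('F0.pkl','rb'));F1={n:grab(n) for n in('top','scene')};pickle.dump(F1,open('F1.pkl','wb'))
for n in F1:
    a=F0[n]['color'].astype(int);b=F1[n]['color'].astype(int)
    d=(b-a).sum(2)
    for nm,m in (('brighter',d>60),('darker',d<-60)):
        k,l,st,c=cv2.connectedComponentsWithStats(m.astype(np.uint8))
        for i in range(1,k):
            x=onz(F1[n],*c[i],.014)
            if 5<st[i,4]<400 and .4<x[0]<.9 and -.2<x[1]<.2: print(n,nm,st[i],c[i].round(1),'bench',x[:2].round(3),'crown',onz(F1[n],*c[i],.07)[:2].round(3))
E
```

```text
[0.47035024 0.29773857 0.16485986] [ 3.14019353e+00 -2.09848027e-04  1.57184637e+00] 60.373356342315674
top brighter [334 137   5   5  16] [335.9 139. ] bench [ 0.7   -0.038] crown [ 0.685 -0.036]
top brighter [342 143   7   3  17] [345.2 143.9] bench [ 0.681 -0.071] crown [ 0.667 -0.068]
top brighter [337 154   8   6  29] [340.4 156.7] bench [ 0.634 -0.052] crown [ 0.622 -0.05 ]
top brighter [336 167   6   8  32] [338.1 170.9] bench [ 0.582 -0.043] crown [ 0.572 -0.04 ]
top brighter [334 178   6   7  20] [337.1 180.9] bench [ 0.546 -0.038] crown [ 0.537 -0.036]
top brighter [335 194   5   7  30] [337.  197.2] bench [ 0.487 -0.036] crown [ 0.48  -0.034]
top brighter [274 205   4   2   6] [275.8 205.3] bench [0.463 0.182] crown [0.457 0.176]
top darker [334 139  10   7  28] [339.5 141.8] bench [ 0.689 -0.051] crown [ 0.675 -0.048]
top darker [343 144  11   5  30] [349.4 146.4] bench [ 0.671 -0.086] crown [ 0.657 -0.082]
top darker [333 152   6   6  28] [335.3 154.2] bench [ 0.643 -0.034] crown [ 0.631 -0.033]
top darker [331 166   5   7  31] [333.1 169. ] bench [ 0.59  -0.025] crown [
[... 790 characters left out ...]
63.  267.2] bench [ 0.663 -0.035] crown [ 0.696 -0.08 ]
scene brighter [369 271   9   6  35] [373.1 273.7] bench [ 0.698 -0.036] crown [ 0.729 -0.081]
scene brighter [356 275   9   7  36] [359.7 277.9] bench [ 0.681 -0.071] crown [ 0.712 -0.114]
scene darker [334 199  17   7  31] [342.3 202.1] bench [0.439 0.149] crown [0.484 0.094]
scene darker [328 227   9   7  38] [332.3 229.4] bench [0.5   0.029] crown [ 0.542 -0.02 ]
scene darker [337 233  10   7  40] [342.  235.8] bench [0.539 0.026] crown [ 0.579 -0.022]
scene darker [351 243   8   7  34] [354.5 245.3] bench [0.592 0.018] crown [ 0.629 -0.03 ]
scene darker [350 267  30  22 256] [363.7 278.2] bench [ 0.689 -0.065] crown [ 0.72  -0.109]
```

```bash
python3 - <<'E'
from h import *
import pickle
S=pickle.load(open('F1.pkl','rb'))['scene'];S0=pickle.load(open('F0.pkl','rb'))['scene']
a=S['color'][258:284,350:382];hs=cv2.cvtColor(a,cv2.COLOR_BGR2HSV)
for r in hs[...,2]: print(' '.join('%3d'%x for x in r))
ex=np.array([.997,-.077,0]);p0=np.array([.658,-.035,0])
for p in ((357,264),(363,262),(370,266),(363,267),(363,272)):
    C,D=ray(S,*p);X=C+D*((p0+ex*.01-C)@ex)/(D@ex);print(p,X.round(3))
E
```

```text
167 167 166 165 167 172 158 116 106 104 105 105 102 104 101 103 100 102 104 104  96 101 103 101  96 177 223 228 227 225 223 220
165 167 167 171 170 161 110 100  98 101 103 104  98 100 102 102 103  99 101 101 105 102 100  99  92 187 229 225 223 221 221 217
162 166 170 169 158 118 101 101  99 101 108 101 101 105  99  98 103 101 100 103  98 103  98  94 149 222 225 221 221 221 218 236
155 157 166 158 117 101 100  99 102 102 103 101 106 112 103 101  99  97  96  96  97  98  94 151 222 227 226 221 219 219 236 240
155 139 143 112  99 100 102  95 100 101 101 104 104 101  99  93  94  92 168 141  97  89 184 225 229 223 221 222 216 236 240 239
155 157 123 102 100 101 102  92 104 102  98 103 105 100  95 141 168 243 250 252 156 217 229 226 225 222 219 240 237 238 238 239
156 126  94 100  92 103 103 103 103 102 106 103  97 122 173 244 244 248 248 248 233 230 224 222 222 219 240 240 238 238 240 243
134 103  92  92 101 104 105 104 103 101 104 102  96 107 198 248 247 244 236 227 209 225 224 221 221 239 241 238 239 241 244 242
105  98  99 104 105 108 103  97 105 102 100  95  93 102 145 228 232 227 215 
[... 1697 characters left out ...]
04 209 237 245 248
245 175 164 169 177 167 215 247 247 246 250 227 170 133 126 127 122 126 161 171 167 151 128 113 119 120 202 236 240 245 248 251
243 242 177 245 223 160 154 214 250 242 200 153 128 128 121 124 119 159 170 172 166 162 159 160 162 157 237 242 246 249 251 255
241 246 246 254 203 141 146 157 193 158 133 124 119 156 212 173 160 168 167 163 161 168 166 243 244 236 239 245 248 250 255 216
239 248 206 195 181 173 166 144 144 129 125 113 206 215 174 162 169 165 160 158 164 167 207 249 245 241 238 245 252 255 208 115
(357, 264) [ 0.666 -0.065  0.051]
(363, 262) [ 0.668 -0.042  0.041]
(370, 266) [ 0.67  -0.011  0.005]
(363, 267) [ 0.668 -0.041  0.022]
(363, 272) [ 0.668 -0.04   0.002]
```

Call:
send_rows --plan '[0,0,1,0,0,0,1,0,0,0,1,0,0,0,0.9,0,0,0,0.6,0]'

```text
t: 17.65
tcp_pos: [0.4699, 0.2968, 0.0497]
ee_rot: [-3.14, 0.001, 1.571]
ft_force: [-0.2, -0.1, -3.9]
width: 0.0293
grip_force: 60.4
```

All four chips lie on the bench at the stone's far end. Set the scraper down and release it.

Call:
send_rows --plan '[0,0,0.3,0,0,0,0.2,0,0,0,0.06,0,0,0,0,0,0,0,0,0]'

```text
t: 18.15
tcp_pos: [0.4708, 0.2981, 0.0381]
ee_rot: [3.14, -0.001, 1.573]
ft_force: [0.5, 1.0, -2.7]
width: 0.0293
grip_force: 60.4
```

Call:
send_rows --plan '[0,0,0.05,0,0,0,0.05,0,0,0,0.04,0,0,0,0,0]'

```text
t: 18.55
tcp_pos: [0.4705, 0.298, 0.0352]
ee_rot: [3.141, -0.0, 1.574]
ft_force: [-2.5, -1.3, 6.8]
width: 0.029
grip_force: 61.7
```

Call:
send_rows --plan '[0,0,0,0,0,0,0,0,0,0,0,0,0,0,0,0,0,0,0,0]' --gripper 1

```text
t: 19.05
tcp_pos: [0.4702, 0.2979, 0.0337]
ee_rot: [-3.142, 0.0, 1.574]
ft_force: [0.2, 0.2, 0.0]
width: 0.0857
grip_force: 0.0
```

Call:
send_rows --plan '[0,0,-0.5,0,0,0,-1,0,0,0,-1,0,0,0,-1,0,0,0,-1,0]'

```text
t: 19.55
tcp_pos: [0.4702, 0.2979, 0.1483]
ee_rot: [3.141, -0.0, 1.574]
ft_force: [0.5, -0.5, -0.0]
width: 0.0853
grip_force: 0.0
```

Call:
send_rows --plan '[0,0,-1,0,0,0,-1,0,0,0,-1,0,0,0,-1,0,0,0,0,0]'

```text
t: 20.05
tcp_pos: [0.472, 0.2986, 0.2512]
ee_rot: [3.134, -0.003, 1.574]
ft_force: [0.2, 0.3, 1.0]
width: 0.0856
grip_force: 0.0
```

```bash
python3 - <<'E'
from h import *
o=manip.observe();w=grab('wrist');print(o['t'],o['tcp_pos'],o['ee_rot'])
hs=cv2.cvtColor(w['color'],cv2.COLOR_BGR2HSV);m=cv2.inRange(hs,(4,115,60),(17,255,255))
k,l,st,c=cv2.connectedComponentsWithStats(m);i=1+np.argmax(st[1:,4])
cn=cv2.findContours((l==i).astype(np.uint8),cv2.RETR_EXTERNAL,cv2.CHAIN_APPROX_NONE)[0][0]
r=cv2.minAreaRect(cn);P=np.array([onz(w,*p,.066) for p in cv2.boxPoints(r)]);print(r,P.mean(0),np.linalg.norm(np.diff(P,axis=0),axis=1))
E
```

```text
20.05 [0.47198111 0.29863152 0.25124395] [ 3.13385262e+00 -2.94084405e-03  1.57368533e+00]
((316.7162780761719, 176.515869140625), (97.23950958251953, 27.61518096923828), 89.29268646240234) [0.47016558 0.30129752 0.066     ] [0.02728886 0.10194595 0.02968853]
```

Call:
send_rows --plan '[-1,0.07,0,0,-1,0.07,0,0,-1,0.07,0,0,-1,0.07,0,0,-1,0.07,0,-0.2]'

```text
t: 20.6
tcp_pos: [0.4784, 0.1719, 0.2452]
ee_rot: [-3.139, 0.0, 1.591]
ft_force: [-0.2, 0.6, -0.7]
width: 0.0854
grip_force: 0.0
```

Call:
send_rows --plan '[-1,0.08,0,0,-1,0.08,0,0,-1,0.08,0,0,-1,0.08,0,0,-1,0.08,0,0]'

```text
t: 21.1
tcp_pos: [0.491, 0.0472, 0.2453]
ee_rot: [-3.139, -0.0, 1.591]
ft_force: [0.5, 0.6, -0.7]
width: 0.0857
grip_force: 0.0
```

Call:
send_rows --plan '[-1,0.08,0,0,-1,0.08,0,0,-1,0.08,0,0,-1,0.08,0,0,-1,0.08,0,0]'

```text
t: 21.6
tcp_pos: [0.5036, -0.0774, 0.2453]
ee_rot: [-3.14, -0.001, 1.591]
ft_force: [0.6, -0.1, -0.3]
width: 0.0855
grip_force: 0.0
```

Call:
send_rows --plan '[-1,0.08,0,0,-1,0.08,0,0,-1,0.08,0,0,-1,0.08,0,0,-1,0.08,0,0]'

```text
t: 22.1
tcp_pos: [0.5162, -0.2021, 0.2452]
ee_rot: [-3.14, -0.001, 1.591]
ft_force: [0.5, 1.0, -0.4]
width: 0.0853
grip_force: 0.0
```

Call:
send_rows --plan '[-1,0.08,0,0,0,0,0,0,0,0,0,0]'

```text
t: 22.4
tcp_pos: [0.5186, -0.2263, 0.2451]
ee_rot: [-3.14, -0.002, 1.59]
ft_force: [-1.1, 0.4, 0.0]
width: 0.0851
grip_force: 0.0
```

```bash
python3 - <<'E'
from h import *
import pickle
o=manip.observe();w=grab('wrist');pickle.dump(w,open('W6.pkl','wb'));print(o['t'],o['tcp_pos'],o['ee_rot'],-w['R'].T@w['t'])
hs=cv2.cvtColor(w['color'],cv2.COLOR_BGR2HSV)
for z in (.148,.014): print('predicted centre px at z',z,proj(w,[.5155,-.3025,z]))
for z,y in ((.014,-.2225),(.014,-.3825),(.148,-.2795),(.148,-.3255)): print(z,y,proj(w,[.5155,y,z]))
for v in range(150,330,12):
    d=hs[v,230:420:4,2];print(v,' '.join('%3d'%x for x in d))
E
```

```text
22.4 [ 0.51864719 -0.22626084  0.24511572] [-3.13968764e+00 -1.80691833e-03  1.58969261e+00] [ 0.51786898 -0.15649743  0.38643441]
predicted centre px at z 0.148 (np.float64(314.457303013457), np.float64(292.23697916796186))
predicted centre px at z 0.014 (np.float64(316.52380398364767), np.float64(233.51739688159822))
0.014 -0.2225 (np.float64(317.66624161379247), np.float64(169.4450072368378))
0.014 -0.3825 (np.float64(315.50130222677757), np.float64(290.86331166062405))
0.148 -0.2795 (np.float64(314.8771045231989), np.float64(267.3143859861749))
0.148 -0.3255 (np.float64(314.05681200619534), np.float64(316.0131548493747))
150 197 198 197 196 197 195 196 200 195 195 193 192 190 192 196 193 192 191 194 183 186 185 190 193 196 194 193 192 194 192 194 196 197 196 197 201 200 199 201 199 197 196 194 196 198 200 198 196
162 196 197 198 196 196 195 198 200 196 195 193 192 191 192 196 193 193 192 193 191 186 189 190 194 196 193 191 191 182 182 184 186 185 198 200 201 200 200 200 198 195 197 195 193 198 200 198 194
174 197 197 197 194 195 200 198 199 197 194 192 192 190 194 195 194 192 191
[... 1772 characters left out ...]
  74  71  72  70  67 160 192 192 191 193 195 194 192 191 192 190 195 192 194 193 190 181 196 196 190 179 182  60
294 195 196 192 192 191 197 198 196 197 196 193 193 193 193 193 195 167 165 152  70  73  72  72  70  69 142 190 191 191 192 196 200 196 196 194 194 193 192 194 190 185 190 196 192 186 175 177  59
306 191 194 190 193 196 197 195 194 196 193 198 197 192 193 192 165 164 165 166  70  69  71  70  68  67 189 193 194 194 198 201 198 193 196 193 194 191 191 193 188 182 191 196 190 183 170 179 181
318 189 192 187 194 195 195 194 193 194 196 199 196 190 191 184 167 164 167 168 166 167 166 192 192 189 192 192 193 193 198 198 195 193 193 191 193 190 191 193 187 183 196 195 188 179 171 185 185
```

```bash
python3 - <<'E'
from h import *
import pickle
w=pickle.load(open('W6.pkl','rb'));g=cv2.cvtColor(w['color'],cv2.COLOR_BGR2GRAY).astype(float)
def edges(v):
    r=np.nonzero(g[v,290:345]<115)[0]+290;return r[0]-.5,r[-1]+.5
for v in (274,285,295,304):
    a,b=edges(v)
    for z in (.148,): A,B=onz(w,a,v,z),onz(w,b,v,z);print(v,a,b,((A+B)/2).round(4),'width',np.linalg.norm(A-B).round(4))
c=[v for v in range(200,330) if g[v,317]<115];print('rows',c[0],c[-1],onz(w,317,c[-1]+.5,.148))
E
```

```text
274 302.5 328.5 [ 0.5161 -0.2856  0.148 ] width 0.0214
285 302.5 329.5 [ 0.5167 -0.2957  0.148 ] width 0.0224
295 302.5 329.5 [ 0.5168 -0.3051  0.148 ] width 0.0226
304 302.5 328.5 [ 0.5165 -0.3137  0.148 ] width 0.022
rows 206 314 [ 0.51799296 -0.3239507   0.148     ]
```

Call:
send_rows --plan '[-1,-0.05,0,0,-1,-0.05,0,0,-1,-0.04,0,0,0,0,1,0,0,0,1,0]'

```text
t: 22.95
tcp_pos: [0.5177, -0.3012, 0.1963]
ee_rot: [3.14, 0.001, 1.591]
ft_force: [0.1, 0.2, -0.2]
width: 0.0853
grip_force: 0.0
```

Call:
send_rows --plan '[0,0,1,0,0,0,1,0,0,0,1,0,0,0,0.1,0,0,0,0,0]'

```text
t: 23.45
tcp_pos: [0.5172, -0.3002, 0.1186]
ee_rot: [-3.14, -0.001, 1.592]
ft_force: [-0.0, -0.9, -0.0]
width: 0.0855
grip_force: 0.0
```

Call:
send_rows --plan '[0,0,0,0,0,0,0,0,0,0,0,0,0,0,0,0,0,0,0,0]' --gripper 0 --force 40

```text
t: 23.95
tcp_pos: [0.5175, -0.3017, 0.1195]
ee_rot: [3.141, 0.001, 1.591]
ft_force: [-0.6, 0.7, 3.7]
width: 0.0212
grip_force: 40.8
```

Call:
send_rows --plan '[0,0,-0.4,0,0,0,-0.8,0,0,0,-0.8,0,0,0,0,0,0,0,0,0]'

```text
t: 24.45
tcp_pos: [0.5173, -0.3013, 0.1686]
ee_rot: [3.142, -0.0, 1.591]
ft_force: [0.8, 0.1, -3.8]
width: 0.0211
grip_force: 39.8
```

Call:
send_rows --plan '[-0.48,0.56,-1,0,-0.48,0.56,-1,0,-0.48,0.56,-1,0,-0.48,0.56,-1,0,-0.48,0.56,-1,0]'

```text
t: 24.95
tcp_pos: [0.5885, -0.3599, 0.2925]
ee_rot: [-3.139, -0.002, 1.591]
ft_force: [1.1, -0.4, -2.6]
width: 0.0213
grip_force: 40.3
```

Call:
send_rows --plan '[-0.48,0.56,-1,0,-0.48,0.56,-1,0,-0.48,0.56,-1,0,-0.48,0.56,-1,0,-0.48,0.56,-1,0]'

```text
t: 25.45
tcp_pos: [0.6585, -0.4177, 0.4147]
ee_rot: [-3.14, -0.001, 1.591]
ft_force: [1.6, -1.2, -2.3]
width: 0.0213
grip_force: 40.3
```

Call:
send_rows --plan '[0,0,0,1,0,0,0,1,0,0,0,1,0,0,0,1,0,0,0,1]'

```text
t: 25.95
tcp_pos: [0.6585, -0.4176, 0.4124]
ee_rot: [-3.137, -0.001, 1.151]
ft_force: [-0.3, 0.2, -4.6]
width: 0.0213
grip_force: 40.4
```

Call:
send_rows --plan '[0,0,0,1,0,0,0,1,0,0,0,0,0,0,0,0,0,0,0,0]'

```text
t: 26.45
tcp_pos: [0.6583, -0.4174, 0.4144]
ee_rot: [-3.14, -0.0, 0.982]
ft_force: [1.3, -0.2, -4.2]
width: 0.021
grip_force: 40.4
```

```bash
python3 - <<'E'
from h import *
import pickle
o=manip.observe();fs=[grab('scene') for _ in range(8)];pickle.dump((o,fs),open('S7.pkl','wb'));print(o['t'],o['tcp_pos'],o['ee_rot'],o['ft_force'])
f=fs[0];im=np.mean([g['color'] for g in fs],0).astype(np.uint8)
psi=o['ee_rot'][2]-np.pi/2;ex=np.array([np.cos(psi),np.sin(psi),0]);ey=np.array([-np.sin(psi),np.cos(psi),0]);ez=np.array([0,0,1.])
org=o['tcp_pos']-ez*.1187
print('hub px',proj(f,org+ez*.062+ex*.013),'top',proj(f,org+ez*.112+ex*.013),'y+',proj(f,org+ez*.062+ex*.013+ey*.05))
# rectify the dial plane (x = +13 mm) to a front view, 8 px/mm
s=6;pts=np.array([(-50,-50),(50,-50),(50,50),(-50,50)],float)/1000
src=np.float32([proj(f,org+ex*.013+ey*a+ez*(.062+b)) for a,b in pts]);dst=np.float32([((a+.05)*1000*s,(.05-b)*1000*s) for a,b in pts])
H=cv2.getPerspectiveTransform(src,dst);r=cv2.warpPerspective(im,H,(600,600),flags=cv2.INTER_CUBIC)
cv2.imwrite('pics/dial7.png',r);np.save('H7.npy',H);cv2.imwrite('im7.png',im)
E
```

```text
26.45 [ 0.65833202 -0.41741933  0.41444468] [-3.14007380e+00 -2.35741578e-04  9.81812775e-01] [ 1.2516665  -0.19816943 -4.19252206]
hub px (np.float64(239.7904996866763), np.float64(251.47491296573975)) top (np.float64(236.4870740862264), np.float64(230.63425880280533)) y+ (np.float64(267.0946963096077), np.float64(246.33690276266563))
```

```bash
python3 - <<'E'
from h import *
r=cv2.cvtColor(cv2.imread('pics/dial7.png'),cv2.COLOR_BGR2HSV)
P=cv2.cvtColor(cv2.imread('pics/dial7.png'),cv2.COLOR_BGR2GRAY).astype(np.float32);h=r
# brass bob
m=cv2.inRange(h,(12,110,60),(30,255,255));k,l,st,c=cv2.connectedComponentsWithStats(m);i=1+np.argmax(st[1:,4]);print('bob',st[i],((c[i][0]-300)/6,(300-c[i][1])/6))
def at(rr,deg,c=(0,0)):
    a=np.radians(deg);x=c[0]-rr*np.sin(a);y=c[1]+rr*np.cos(a);return cv2.remap(P,(300+6*x).astype(np.float32).reshape(1,-1),(300-6*y).astype(np.float32).reshape(1,-1),cv2.INTER_LINEAR).ravel()
dg=np.arange(-40,61,4.)
print('deg  ',' '.join('%3d'%d for d in dg))
for rr in range(6,56,2): print('%5d'%rr,' '.join('%3d'%v for v in at(rr,dg)))
print('radial profiles, r 34..56 at angles')
for d in range(-180,180,30): print(d,' '.join('%3d'%v for v in [at(rr,np.array([d]))[0] for rr in range(34,60,2)]))
E
```

```text
bob [  233   371   111   120 10185] (np.float64(-1.9874161348388195), np.float64(-21.96416298478154))
deg   -40 -36 -32 -28 -24 -20 -16 -12  -8  -4   0   4   8  12  16  20  24  28  32  36  40  44  48  52  56  60
    6 151 151 151 151 152 154 154 147 131 112  91  70  56  49  47  52  59  69  78  91 104 116 128 136 142 145
    8 150 150 151 151 152 152 155 154 141 120  96  70  50  42  43  50  63  80 100 119 132 142 149 151 150 149
   10 150 150 150 150 150 151 152 155 142 121  95  68  52  49  60  78 103 124 140 153 159 156 152 150 150 150
   12 148 149 149 149 150 151 152 154 149 140 116  73  47  56  84 115 139 156 159 153 150 150 150 149 149 150
   14 149 149 149 150 150 151 151 153 154 164 140  74  40  66 111 142 161 156 151 150 151 151 150 150 151 151
   16 150 150 151 151 152 152 151 152 154 158 122  54  43  90 136 162 154 151 149 149 151 151 151 150 150 151
   18 149 150 151 152 152 152 151 151 152 156 122  70  63 113 161 156 151 152 151 152 152 151 150 149 149 150
   20 148 149 150 151 152 152 151 151 151 154 114  67  74 142 159 149 149 151 151 152 151 151 150 149 149 150
   22 14
[... 1867 characters left out ...]
l profiles, r 34..56 at angles
-180 148 155 133 128 180 169 155 171   0   0   0   0   0
-150 155 150 117 133 170 156  94  49  45  60 166 255   0
-120 154 153 127 163 167 114 162 230 232 230 229 229   0
-90 107 125 105 133 161 108  34 237   0   0   0   0   0
-60 123 131 132 121 142 195 122  40  50 139 237 231   0
-30 142 136 145 145 144 205 231  86  51  58  58  58   0
0 136 146 154 148 145 151 155  99  44   0   0   0   0
30  44  42  47  47  45  67 167 190  57  43  52  52   0
60 110 102  93  88 120 144 165 155  56  48  42  65   0
90 113  94 101 109 119 143 156 155  45   0   0   0   0
120 150 149 154 147 109 143 155 125 229 255 250 255   0
150 150 154 134 118 167 176 158 103  55  42 121 194   0
```

The dial is measured from the rectified view: needle vertical with the hub at x ≈ -1.9 mm, and the tab at about 25.5° towards -y. Now carry the gauge over the stone, aligned with it.

Call:
send_rows --plan '[0,0,0,-1,0,0,0,-1,0,0,0,-1,0,0,0,-1,0,0,0,-1]'

```text
t: 27.35
tcp_pos: [0.6582, -0.4174, 0.4156]
ee_rot: [3.141, 0.0, 1.42]
ft_force: [-0.1, -0.3, -3.6]
width: 0.021
grip_force: 40.3
```

Call:
send_rows --plan '[0,0,0,-0.87,1,-0.33,0.44,0,1,-0.33,0.44,0,1,-0.33,0.44,0,1,-0.33,0.44,0]'

```text
t: 27.85
tcp_pos: [0.6326, -0.314, 0.3712]
ee_rot: [3.141, 0.0, 1.492]
ft_force: [0.6, -0.1, -2.4]
width: 0.0218
grip_force: 40.4
```

Call:
send_rows --plan '[1,-0.33,0.44,0,1,-0.33,0.44,0,1,-0.33,0.44,0,1,-0.33,0.44,0,1,-0.33,0.44,0]'

```text
t: 28.35
tcp_pos: [0.6013, -0.1861, 0.3164]
ee_rot: [3.141, 0.0, 1.492]
ft_force: [0.0, 0.1, -3.5]
width: 0.0214
grip_force: 40.3
```

Call:
send_rows --plan '[1,-0.33,0.44,0,1,-0.33,0.44,0,1,-0.33,0.44,0,1,-0.33,0.44,0,1,-0.33,0.44,0]'

```text
t: 28.85
tcp_pos: [0.5701, -0.0584, 0.2615]
ee_rot: [3.141, 0.0, 1.492]
ft_force: [0.3, -0.0, -3.0]
width: 0.0212
grip_force: 40.4
```

Call:
send_rows --plan '[0.5,-0.2,0.44,0,0.5,-0.1,0.44,0,0,0,0,0,0,0,0,0,0,0,0,0]'

```text
t: 29.35
tcp_pos: [0.5657, -0.0349, 0.2402]
ee_rot: [3.14, 0.001, 1.492]
ft_force: [0.4, -0.9, -4.5]
width: 0.0215
grip_force: 40.4
```

Call:
send_rows --plan '[0.6,0,0.8,0,0.43,0,0.8,0,0,0,0.7,0,0,0,0,0,0,0,0,0]' --force 25

```text
t: 29.85
tcp_pos: [0.5675, -0.0091, 0.1826]
ee_rot: [3.141, 0.0, 1.492]
ft_force: [0.4, 0.0, -3.6]
width: 0.0212
grip_force: 40.6
```

Call:
send_rows --plan '[0,0,0.1,0,0,0,0.05,0,0,0,0,0]'

```text
t: 30.15
tcp_pos: [0.5676, -0.0087, 0.1793]
ee_rot: [3.14, 0.001, 1.492]
ft_force: [0.4, -0.1, 1.1]
width: 0.0215
grip_force: 41.1
```

Call:
send_rows --plan '[0.1,0,0,0,0.2,0,0.02,0,0.3,0,0.03,0,0.3,0,0.05,0,0,0,0,0]' --gripper 0 --force 22

```text
t: 30.65
tcp_pos: [0.5695, 0.0156, 0.1763]
ee_rot: [3.14, -0.001, 1.494]
ft_force: [0.7, -0.2, 5.3]
width: 0.0216
grip_force: 42.4
```

```bash
cat > tilt.py <<'E'
from h import *
import sys
# bar tilt from the scene view: dial bezel / bob / needle in a rectified view of the dial plane
o=manip.observe();t0=np.radians(float(sys.argv[1]));fs=[grab('scene') for _ in range(4)];f=fs[0]
im=np.mean([g['color'] for g in fs],0).astype(np.uint8)
psi=o['ee_rot'][2]-np.pi/2;ex=np.array([np.cos(psi),np.sin(psi),0]);Y=np.array([-np.sin(psi),np.cos(psi),0]);Z=np.array([0,0,1.])
ax=o['tcp_pos']+Z*.021;gz=np.sin(t0)*Y+np.cos(t0)*Z  # grip axis, gauge z at the assumed tilt
hub=ax-gz*(.1397-.062)+ex*.013
s=5;pts=np.array([(-60,-60),(60,-60),(60,60),(-60,60)])/1000  # world-vertical axes about assumed hub
src=np.float32([proj(f,hub+Y*a+Z*b) for a,b in pts]);dst=np.float32([((a+.06)*1000*s,(.06-b)*1000*s) for a,b in pts])
r=cv2.warpPerspective(im,cv2.getPerspectiveTransform(src,dst),(600,600),flags=cv2.INTER_CUBIC);cv2.imwrite('pics/r.png',r);cv2.imwrite('pics/sc.png',im)
print(o['t'],o['tcp_pos'].round(4),'F',o['ft_force'].round(1),'hub px',np.round(proj(f,hub),1))
h=cv2.cvtColor(r,cv2.COLOR_BGR2HSV);m=cv2.inRange(h,(12,110,60),(30,255,255));k,l,st,c=cv2.connectedComponentsWithStats(m)
i=1+np.argmax([st[j,4]*(np.hypot(*(c[j]-300))<200) for j in range(1,k)]);b=((c[i][0]-300)/s,(300-c[i][1])/s);print('bob mm',np.round(b,1),st[i,4])
P=cv2.cvtColor(r,cv2.COLOR_BGR2GRAY).astype(np.float32);cx,cy=b[0],b[1]+22   # hub above the bob
print('hub off',round(cx,1),round(cy,1))
def at(rr,dg):
    a=np.radians(dg);x=cx-rr*np.sin(a);y=cy+rr*np.cos(a);return cv2.remap(P,(300+s*x).astype(np.float32).reshape(1,-1),(300-s*y).astype(np.float32).reshape(1,-1),1).ravel()
dg=np.arange(-24,45,3.);print('deg',' '.join('%3d'%d for d in dg))
for rr in (14,18,22,26,33,36,39,42,45): print('%3d'%rr,' '.join('%3d'%v for v in at(rr,dg)))
E
python3 tilt.py 6
```

```text
30.65 [0.5695 0.0156 0.1763] F [ 0.7 -0.2  5.3] hub px [349.8 216.9]
bob mm [ -6.  -22.4] 7270
hub off -6.0 -0.4
deg -24 -21 -18 -15 -12  -9  -6  -3   0   3   6   9  12  15  18  21  24  27  30  33  36  39  42
 14 152 150 147 143 133 119 101  83  65  56  54  64  80  99 116 129 138 141 142 141 140 139 139
 18 143 140 139 139 138 130 114  94  75  64  66  82 104 129 143 149 147 143 141 142 142 140 139
 22 138 139 138 137 137 134 122 100  76  63  71  95 122 145 155 155 152 151 150 147 145 146 148
 26 138 138 138 137 136 136 130 109  85  68  81 110 132 140 146 150 149 148 151 155 154 151 152
 33 115 114 112 118 125 125 121 115 115 110 109 105  79  55  50  78 117 138 135 136 141 133 127
 36 114 106  97  96 105 113 118 109  98  94  94  94  69  34  30  53 101 134 119 117 133 113 110
 39 113 124 117 105 110 121 121 115  97  76  69  68  48  37  29  49  87 133 105  99 128 116 110
 42 139 144 147 141 135 134 142 142 127 111  89  81  68  66  68  64  96 135 128 127 145 140 137
 45 208 233 241 224 179 145 150 160 152 157 157 153 140 145 145 143 152 184 193 174 190 176 189
```

The gauge rocks as planned: about 10° tilt so far, with the tab still about 15° from the needle. Continue along the arc.

Call:
send_rows --plan '[0.25,0,0.01,0,0.25,0,0.03,0,0.25,0,0.03,0,0.25,0,0.04,0,0,0,0,0]'

```text
t: 31.35
tcp_pos: [0.5702, 0.0405, 0.1723]
ee_rot: [-3.14, -0.001, 1.493]
ft_force: [-0.6, 0.9, 0.7]
width: 0.0213
grip_force: 41.7
```

Call:
send_rows --plan '[0,0,0,0,0,0,0,0,0,0,0,0,0,0,0,0,0,0,0,0]'

```text
t: 31.85
tcp_pos: [0.5706, 0.0389, 0.1727]
ee_rot: [-3.141, 0.0, 1.492]
ft_force: [-0.4, 0.3, -2.8]
width: 0.0216
grip_force: 41.3
```

```bash
python3 tilt.py 20
```

```text
31.85 [0.5706 0.0389 0.1727] F [-0.4  0.3 -2.8] hub px [350.8 215.8]
bob mm [ 12.2 -26.4] 7135
hub off 12.2 -4.4
deg -24 -21 -18 -15 -12  -9  -6  -3   0   3   6   9  12  15  18  21  24  27  30  33  36  39  42
 14 161 158 150 135 116  94  74  59  52  55  66  83 102 118 129 137 141 145 148 150 153 153 151
 18 155 157 159 155 141 117  92  71  60  63  78  96 114 125 132 136 138 141 143 142 140 138 135
 22 151 150 153 155 153 136 108  79  62  69  91 116 133 138 139 143 146 142 140 141 140 138 137
 26 136 135 134 133 135 131 112  84  67  81 114 135 136 138 149 154 153 150 147 148 149 145 147
 33 117 120 129 137 129 114 110 115 113 105 113 105  67  38  46  87 129 140 128 132 134 121 127
 36  76  77  89 110 124 109  83  86 106 102  94  74  49  22  33  62 113 132 103 111 127 104 107
 39 104  98  94 100 113 121 109 100 102  89  75  59  37  33  34  54  98 129  95 101 130 118 116
 42 142 145 146 142 139 140 137 138 138 126  96  75  68  65  77  71 114 142 132 136 154 145 147
 45 233 246 251 239 172 137 153 146 144 163 151 161 141 157 155 152 169 194 202 171 189 176 194
```

The bar slid instead of tipping past the second edge: tilt still about 10° and the push has fallen to about 1 N. I'll lift it and set the bar's -y part on the +y shoulder for a longer lever. Pressing down there should pre-tilt it in the grip, and then I'll move it back.

Call:
send_rows --plan '[0,0,-0.4,0,0.8,0,0,0,0.8,0,0,0,0.85,0,0,0,0,0,0.35,0]'

```text
t: 32.55
tcp_pos: [0.5768, 0.1025, 0.1761]
ee_rot: [3.138, -0.001, 1.495]
ft_force: [-0.3, 0.3, -3.4]
width: 0.0214
grip_force: 41.1
```

Call:
send_rows --plan '[0,0,0.3,0,0,0,0.1,0,0,0,0.05,0,0,0,0,0]'

```text
t: 32.95
tcp_pos: [0.5753, 0.0996, 0.1631]
ee_rot: [-3.141, 0.0, 1.492]
ft_force: [-1.1, 0.1, -3.0]
width: 0.0213
grip_force: 41.3
```

Call:
send_rows --plan '[0,0,0.08,0,0,0,0.08,0,0,0,0.08,0,0,0,0,0]'

```text
t: 33.35
tcp_pos: [0.5768, 0.1026, 0.1603]
ee_rot: [3.137, -0.004, 1.492]
ft_force: [-3.8, 11.0, 14.9]
width: 0.0214
grip_force: 44.4
```

```bash
python3 tilt.py 14 | head -4
```

```text
33.35 [0.5768 0.1026 0.1603] F [-3.8 11.  14.9] hub px [368.6 208.5]
bob mm [  2.1 -22.9] 7328
hub off 2.1 -0.9
deg -24 -21 -18 -15 -12  -9  -6  -3   0   3   6   9  12  15  18  21  24  27  30  33  36  39  42
```

Call:
send_rows --plan '[0,0,-0.05,0,0,0,0,0]' --gripper 0.1 --force 20

```text
t: 33.75
tcp_pos: [0.5766, 0.1021, 0.1607]
ee_rot: [3.138, -0.004, 1.492]
ft_force: [-2.7, 8.1, 9.0]
width: 0.0213
grip_force: 43.3
```

The grip force did not relax while the fingers stay closed. I'll rest the gauge on the two crown edges, where it is stable at about 9.5°, open a hair and grip again at 20 N.

Call:
send_rows --plan '[0,0,-0.5,0,0,0,-0.5,0,-0.8,0,0,0,-0.8,0,0,0,-0.8,0,0,0]'

```text
t: 34.25
tcp_pos: [0.5712, 0.0392, 0.1841]
ee_rot: [3.14, 0.001, 1.493]
ft_force: [-0.0, 0.3, -3.9]
width: 0.0211
grip_force: 41.4
```

Call:
send_rows --plan '[-0.8,0,0,0,-0.1,0,0.1,0,0,0,0.1,0,0,0,0,0]'

```text
t: 34.65
tcp_pos: [0.5689, 0.0182, 0.178]
ee_rot: [-3.141, -0.0, 1.492]
ft_force: [0.7, 0.6, -3.7]
width: 0.0211
grip_force: 41.3
```

```bash
python3 tilt.py 12
```

```text
34.65 [0.5689 0.0182 0.178 ] F [ 0.7  0.6 -3.7] hub px [348.2 216.9]
bob mm [  0.5 -22.7] 7001
hub off 0.5 -0.7
deg -24 -21 -18 -15 -12  -9  -6  -3   0   3   6   9  12  15  18  21  24  27  30  33  36  39  42
 14 147 141 134 126 117 106  96  86  79  74  74  79  88 102 116 131 143 150 150 148 145 145 147
 18 156 152 145 136 128 119 108 100  91  86  86  93 106 118 131 138 141 141 141 140 138 138 139
 22 149 150 149 141 131 120 109 100  94  92  96 106 119 132 138 140 141 142 141 139 139 139 140
 26 137 138 139 138 130 119 109 103 105 105 106 117 129 137 145 147 148 149 146 144 146 145 144
 33 133 127 117 108 103 111 131 136 133 126 100  67  45  50  75 110 126 124 124 132 133 120 124
 36 108 115 113 104  92  93 117 132 122 105  83  56  41  32  37  76 118 126 111 118 130 108 111
 39 100 109 115 113 109 102 115 134 117  84  60  49  37  43  37  69 116 138 110 112 123 112 116
 42 149 144 139 134 134 129 128 142 142 108  81  69  70  79  80  87 132 150 132 138 143 146 149
 45 208 219 209 178 145 138 149 154 159 166 137 147 152 159 161 175 172 192 190 182 189 190 200
```

Call:
send_rows --plan '[0,0,0.06,0,0,0,0.05,0,0,0,0.03,0,0,0,0,0]'

```text
t: 35.25
tcp_pos: [0.5693, 0.0182, 0.1759]
ee_rot: [3.14, -0.0, 1.493]
ft_force: [-2.4, 0.5, 4.6]
width: 0.0215
grip_force: 42.6
```

Call:
send_rows --plan '[0,0,0,0,0,0,0,0]' --gripper 0.3 --force 20

```text
t: 35.45
tcp_pos: [0.5694, 0.0178, 0.1749]
ee_rot: [3.141, 0.0, 1.492]
ft_force: [0.3, 0.3, 0.5]
width: 0.0256
grip_force: 0.0
```

Call:
send_rows --plan '[0,0,0,0,0,0,0,0,0,0,0,0]' --gripper 0 --force 20

```text
t: 35.75
tcp_pos: [0.5693, 0.0178, 0.1749]
ee_rot: [3.141, 0.0, 1.492]
ft_force: [0.7, 0.7, 1.6]
width: 0.0214
grip_force: 23.5
```

```bash
python3 tilt.py 10
```

```text
35.75 [0.5693 0.0178 0.1749] F [0.7 0.7 1.6] hub px [348.8 217.6]
bob mm [ -2.2 -21.7] 7152
hub off -2.2 0.3
deg -24 -21 -18 -15 -12  -9  -6  -3   0   3   6   9  12  15  18  21  24  27  30  33  36  39  42
 14 132 126 121 114 105  95  84  73  63  59  61  72  88 106 126 142 152 155 154 149 145 143 144
 18 142 139 132 125 117 106  94  80  70  68  76  93 114 135 148 153 152 149 147 145 145 147 151
 22 141 142 140 134 126 115 101  84  70  66  78 103 131 152 155 148 142 141 140 138 137 139 146
 26 135 136 137 139 139 137 128 104  81  70  86 117 142 148 144 142 146 151 149 146 144 139 139
 33 134 135 133 130 128 129 136 135 134 123 100  89  70  50  65 102 126 125 121 127 140 136 131
 36 113 105  91  88  95 105 117 118 112 103  81  62  50  35  25  67 115 131 107 106 126 118 118
 39 108 116 116 106  97 103 125 134 108  86  63  47  37  40  34  55 109 138 108 101 115 111 119
 42 146 141 136 133 133 128 128 143 141  98  67  69  64  74  67  72 111 143 129 130 141 138 142
 45 192 181 165 152 145 148 147 151 165 163 124 122 145 153 149 160 145 182 189 171 182 177 186
```

Call:
send_rows --plan '[0,0,-0.3,0,0.7,0,0,0,0.7,0,0,0,0.7,0,0.2,0,0,0,0.3,0]'

```text
t: 36.45
tcp_pos: [0.573, 0.0724, 0.1695]
ee_rot: [-3.141, -0.001, 1.494]
ft_force: [-0.5, 0.4, -4.0]
width: 0.0217
grip_force: 22.7
```

Call:
send_rows --plan '[0,0,0.15,0,0,0,0.05,0,0,0,0,0]'

```text
t: 36.75
tcp_pos: [0.573, 0.0712, 0.1661]
ee_rot: [3.142, -0.002, 1.492]
ft_force: [-3.1, 6.7, 7.3]
width: 0.0219
grip_force: 24.4
```

Call:
send_rows --plan '[0.25,0,0.08,0,0.25,0,0.13,0,0,0,0,0]'

```text
t: 37.05
tcp_pos: [0.5742, 0.0833, 0.1594]
ee_rot: [3.142, -0.0, 1.493]
ft_force: [-0.5, 1.9, 3.5]
width: 0.0218
grip_force: 24.1
```

```bash
python3 tilt.py 17
```

```text
37.05 [0.5742 0.0833 0.1594] F [-0.5  1.9  3.5] hub px [362.7 212. ]
bob mm [  0.4 -21.4] 6974
hub off 0.4 0.6
deg -24 -21 -18 -15 -12  -9  -6  -3   0   3   6   9  12  15  18  21  24  27  30  33  36  39  42
 14 158 156 148 136 121 102  86  70  61  59  64  72  82  95 105 113 121 127 132 138 142 143 143
 18 151 154 155 152 141 125 103  86  74  72  79  91 104 113 122 130 136 142 146 145 142 139 138
 22 136 136 137 139 137 127 109  88  74  74  86 105 123 133 139 144 149 150 147 143 139 138 139
 26 136 137 137 137 139 137 123 101  80  73  87 113 133 136 139 144 144 141 140 141 138 135 136
 33 128 117 109 108 114 127 134 129 120  91  58  40  37  61 109 136 131 128 135 127 122 130 131
 36 118 119 109  91  81  93 111 109 101  83  54  28  32  47  89 133 115 104 124 127 116 124 133
 39 113 122 126 118  98  90 104 100  77  63  46  39  35  54  78 127 116 100 120 135 118 126 134
 42 134 134 137 143 142 130 128 127  91  73  75  76  81  91 100 134 140 133 147 151 129 150 145
 45 156 149 144 147 146 157 163 148 134 140 148 157 160 172 161 186 190 191 191 186 173 196 189
```

It's rotating now: about 17°, with the tab about 8° from the needle. Continue the arc.

Call:
send_rows --plan '[0.25,0,0.16,0,0.25,0,0.18,0,0.2,0,0.16,0,0,0,0,0]'

```text
t: 37.65
tcp_pos: [0.5756, 0.1008, 0.1467]
ee_rot: [-3.142, -0.001, 1.493]
ft_force: [-1.3, 3.2, 3.5]
width: 0.0217
grip_force: 25.1
```

```bash
python3 tilt.py 24
```

```text
37.65 [0.5756 0.1008 0.1467] F [-1.3  3.2  3.5] hub px [364.7 213.2]
bob mm [ -1.3 -20.1] 7346
hub off -1.3 1.9
deg -24 -21 -18 -15 -12  -9  -6  -3   0   3   6   9  12  15  18  21  24  27  30  33  36  39  42
 14 148 140 132 121 108  96  86  76  69  64  64  68  78  93 109 125 140 151 157 158 155 152 148
 18 157 154 145 134 121 106  93  85  79  76  76  80  91 107 126 143 152 153 149 143 139 137 137
 22 147 148 147 141 129 110  95  84  80  83  89  98 113 129 142 149 146 140 137 137 137 137 137
 26 141 139 140 140 133 117 101  87  82  86  97 110 126 139 146 143 138 137 137 136 135 135 137
 33 119 118 118 120 129 131 103  62  37  47  78 107 130 132 130 130 119 117 124 123 115 122 134
 36 100 100 105 103  89  85  79  56  32  34  57  88 117 117 107 113 108 106 125 124 103 116 133
 39 119 109 105 115 104  68  43  42  41  32  51  84 115 118 109 118 121 107 123 134 105 112 133
 42 140 138 131 128 119  86  52  52  65  68  77  83 126 135 138 138 158 140 137 150 140 137 154
 45 150 143 134 137 154 171 144 106 122 147 145 157 150 174 177 173 191 186 195 171 182 173 192
```

Call:
send_rows --plan '[0,0,-0.5,0,0,0,-0.5,0,-0.5,0,0,0,-0.6,0,0,0,-0.5,0,0,0]'

```text
t: 38.35
tcp_pos: [0.5719, 0.0583, 0.1716]
ee_rot: [-3.141, 0.001, 1.492]
ft_force: [-0.5, 0.2, -3.4]
width: 0.022
grip_force: 24.2
```

Call:
send_rows --plan '[0,0,0.1,0,0,0,0,0,0,0,0,0,0,0,0,0]'

```text
t: 38.75
tcp_pos: [0.5723, 0.0607, 0.1693]
ee_rot: [-3.141, -0.0, 1.493]
ft_force: [0.4, -0.4, -4.3]
width: 0.0215
grip_force: 24.2
```

```bash
python3 tilt.py 25
```

```text
38.75 [0.5723 0.0607 0.1693] F [ 0.4 -0.4 -4.3] hub px [354.7 213.4]
bob mm [  0.6 -21.4] 7361
hub off 0.6 0.6
deg -24 -21 -18 -15 -12  -9  -6  -3   0   3   6   9  12  15  18  21  24  27  30  33  36  39  42
 14 158 157 152 140 121 102  79  62  52  55  65  82  99 114 126 132 135 137 138 139 141 142 142
 18 147 147 147 145 136 120  97  74  60  61  76  99 122 136 141 141 140 141 142 141 140 139 138
 22 137 137 136 136 131 120  98  76  64  71  91 114 134 140 141 140 141 140 138 137 137 137 139
 26 137 138 139 138 137 131 113  87  68  75 104 135 147 143 139 140 139 137 137 137 137 137 139
 33 119 105 105 116 120 116 110  81  45  29  58 115 143 135 131 135 126 122 126 124 110 116 132
 36 120 115  99  90  89  77  67  56  43  32  37  75 123 128 106 111 106 102 120 120 104 117 130
 39  95 111 127 124 107  77  47  34  38  36  45  82 121 129  93 104 110  99 121 130 103 118 126
 42 125 125 131 140 127 101  69  54  53  64  69  96 136 140 120 130 154 132 136 152 136 139 150
 45 145 152 159 160 142 133 147 123 118 141 131 158 166 177 167 179 200 180 192 180 192 186 201
```

Call:
send_rows --plan '[0,0,0.06,0,0,0,0.06,0,0,0,0.03,0,0,0,0,0,0,0,0,0]'

```text
t: 39.45
tcp_pos: [0.5724, 0.0603, 0.1657]
ee_rot: [-3.142, 0.0, 1.492]
ft_force: [-1.0, 0.4, -3.8]
width: 0.0215
grip_force: 24.2
```

Call:
send_rows --plan '[0,0,0.03,0,0,0,0.02,0,0,0,0,0]'

```text
t: 39.75
tcp_pos: [0.5724, 0.0603, 0.1645]
ee_rot: [3.142, -0.0, 1.492]
ft_force: [-0.2, 0.5, -3.4]
width: 0.0216
grip_force: 24.2
```

Call:
send_rows --plan '[0,0,0.03,0,0,0,0.03,0,0,0,0,0]'

```text
t: 40.05
tcp_pos: [0.5726, 0.0605, 0.1642]
ee_rot: [3.14, -0.0, 1.492]
ft_force: [-1.8, 2.0, 4.1]
width: 0.0215
grip_force: 25.3
```

Call:
send_rows --plan '[0,0,-0.02,0,0,0,0,0,0,0,0,0,0,0,0,0,0,0,0,0]'

```text
t: 40.55
tcp_pos: [0.5726, 0.0605, 0.1641]
ee_rot: [3.141, -0.0, 1.492]
ft_force: [-2.1, 1.3, 6.0]
width: 0.0216
grip_force: 25.5
```

Call:
send_rows --plan '[0,0,0,0,0,0,0,0,0,0,0,0,0,0,0,0,0,0,0,0]'

```text
t: 41.05
tcp_pos: [0.5726, 0.0605, 0.1642]
ee_rot: [3.141, -0.0, 1.492]
ft_force: [-1.7, 2.7, 6.1]
width: 0.0216
grip_force: 25.5
```

```bash
python3 tilt.py 25; python3 - <<'E'
import cv2
r=cv2.imread('pics/r.png');s=cv2.imread('pics/sc.png')[150:300,290:440]
cv2.imwrite('pics/fin.png',cv2.hconcat([r[100:500,100:500],cv2.resize(s,(400,400),interpolation=cv2.INTER_CUBIC)]))
E
```

```text
41.05 [0.5726 0.0605 0.1642] F [-1.7  2.7  6.1] hub px [354.7 215. ]
bob mm [  0.3 -21.1] 7097
hub off 0.3 0.9
deg -24 -21 -18 -15 -12  -9  -6  -3   0   3   6   9  12  15  18  21  24  27  30  33  36  39  42
 14 161 157 150 136 119 100  81  67  60  61  70  84 100 116 126 134 136 138 141 147 153 155 153
 18 153 155 156 152 140 118  93  71  59  62  75  93 110 123 130 135 138 140 140 140 140 138 136
 22 154 150 147 144 137 122  99  76  63  68  87 107 122 131 137 141 143 142 139 138 138 136 135
 26 136 138 139 140 142 135 111  82  67  81 113 140 146 141 140 143 140 137 138 139 138 137 137
 33 115 107 109 118 122 120 100  68  46  49  86 130 141 133 126 126 122 123 135 118 102 121 139
 36 105  93  82  88  97  95  94  75  44  29  48  98 131 122 101 112 108  98 121 125  91 102 129
 39 120 124 119 102  87  69  53  46  39  35  46  86 134 129  88 103 128 108 108 130 102 105 118
 42 144 141 140 132 111  86  59  52  63  63  60 101 147 158 132 130 153 143 140 144 138 141 144
 45 134 140 153 163 152 127 109 117 138 146 140 120 159 172 172 171 177 176 193 190 201 180 193
```

View pics/fin.png

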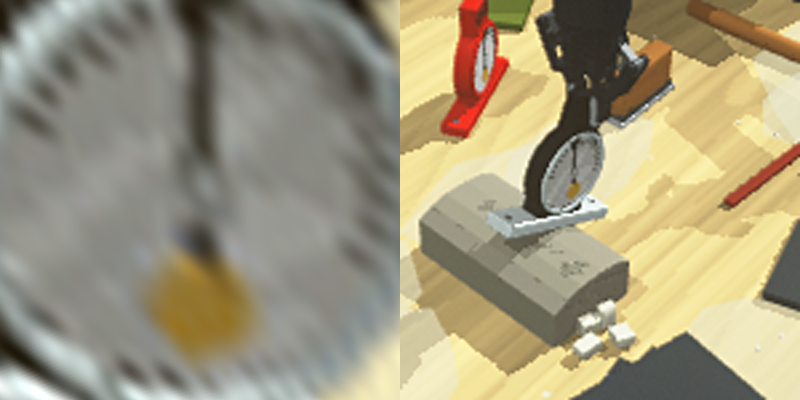

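The last view shows the gauge resting tilted across the crown with the needle on the tab. The four chips lie on the bench at the stone's far end, and the scraper stands upright. The push is about 10 N and steady, with the needle and tab within about 1° of each other, so I'm handing in.

```bash
python3 -c "
from station import manip
print(manip.hand_in())"
```

```text
the job is handed in; nothing more can be done
None
```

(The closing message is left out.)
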